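# Rack the oiled hammer handles to dry and put the oil tins away

### The job

The hammer handles have just been oiled: lay every handle squarely across both rails of the drying rack, midway along its length, with at least a finger's width of air (20 mm) between one handle and the next, and stand the oil tins upright in one close row (no more than about 20 mm between neighbours) centred on the narrow raised ledge. When all of them are in place, push the lever of the drying fan fully over to on, away from the robot, and leave the other things on the bench where they are. Only some of the handles and tins may be there.

Things in the scene. Friction and masses are not known exactly. Their poses are not given: they have to be found in the camera images.
- handle1: An oiled wooden hammer handle, a straight bar 190 mm long (the last 30 mm at +x a thinner tenon), 28 mm wide (y), 22 mm thick (z). Origin at its middle; x along its length. Starts lying on the bench. 3 or 4 handles are present.
- handle2: An oiled wooden hammer handle, a straight bar 190 mm long (the last 30 mm at +x a thinner tenon), 28 mm wide (y), 22 mm thick (z). Origin at its middle; x along its length. Starts lying on the bench. 3 or 4 handles are present.
- handle3: An oiled wooden hammer handle, a straight bar 190 mm long (the last 30 mm at +x a thinner tenon), 28 mm wide (y), 22 mm thick (z). Origin at its middle; x along its length. Starts lying on the bench. 3 or 4 handles are present.
- handle4: An oiled wooden hammer handle, a straight bar 190 mm long (the last 30 mm at +x a thinner tenon), 28 mm wide (y), 22 mm thick (z). Origin at its middle; x along its length. Starts lying on the bench. 3 or 4 handles are present.
- tin1: A round oil tin with paper label, 60 mm in diameter, 85 mm high, 0.3 kg. Origin at the centre of its underside, z up its axis. Starts standing on the bench. 2 or 3 tins are present.
- tin2: A round oil tin with paper label, 60 mm in diameter, 85 mm high, 0.3 kg. Origin at the centre of its underside, z up its axis. Starts standing on the bench. 2 or 3 tins are present.
- tin3: A round oil tin with paper label, 60 mm in diameter, 85 mm high, 0.3 kg. Origin at the centre of its underside, z up its axis. Starts standing on the bench. 2 or 3 tins are present.
- rack_top (a point): Fixed drying rack: two steel rails, 12 mm square, 400 mm long along y, centrelines at x = +-45 mm, tops 110 mm above the bench; posts at y = +-185 mm. Parallel to them thin stop strips at x = +-127 mm (inner faces +-125) rise 8 mm above the rails: a handle lies between them. This point: rack centre, level with the rail tops; x across the rails, y along them, z up.
- ledge_top (a point): Tin ledge fixed to the bench: a narrow flat steel strip, 44 mm deep (x), 300 mm long (y), 10 mm thick, its top 110 mm above the bench, open all round, on two slim posts at y = +-120 mm. This point is the centre of its top face; y along the strip, z up.
- fan_switch (a joint): Black lever switch of the drying fan, on top of a green box 90 x 80 x 100 mm (x, y, z) on the bench beyond the rack. 0 = off, leaning towards the robot (box -x); 1.0 rad = fully on, leaning away (box +x); it stays where it is left.
- fan_switch_tip (a point): Tip of the lever, which is 80 mm long and about 70 to 80 mm over the top of the box; this point's orientation follows the lever, whose swing is in its own xz plane.
- tape_brown: Roll of brown tape, 100 mm across, 48 mm high, lying flat; not part of the job, stays where it is.
- tape_clear: Roll of clear tape, 100 mm across, 48 mm high, lying flat; not part of the job, stays where it is.
- hammer: Hammer lying on the bench, origin in its underside; not part of the job, stays where it is.
- bench_brush: Bench brush 160 x 50 x 50 mm, bristles down; not part of the job, stays where it is.
- steel_offcut: Steel block 60 x 40 x 20 mm; not part of the job, stays where it is.
- nail_jar: Closed glass jar, 70 mm across, 60 mm high; not part of the job, stays where it is.
- driver: Screwdriver lying on the bench; not part of the job, stays where it is.

How it is judged:
By the outcome, as a careful person would: the job done as asked, in the order asked, and still so for the second after the job is handed in, with the robot touching nothing.
Of handle1, handle2, handle3, handle4 only 3 to 4 are there at a start; the rules pass over those that are not, and their reading is None.
Of tin1, tin2, tin3 only 2 to 3 are there at a start; the rules pass over those that are not, and their reading is None.
At some moment in a run one of handle1, handle2, handle3, handle4 may be knocked a few centimetres aside while the robot is not near it.
It also fails if it takes over 210 s, if anything falls off the work surface, if the arm or the gripper's body presses on something with over 40 N, if the wrist force passes 120 N, or if a joint passes its speed limit or range.

### The arm

A 6-joint arm with a two-finger parallel gripper is mounted at the origin on the work surface. World frame = base frame: x ahead of the robot, y to its left, z up, the work surface at z = 0. Lengths are in m, angles in rad, forces in N, time in s.
With the tool pointing down it reaches from about 0.35 to 0.975 m from the base axis. Payload 4.9 kg.
Tool frame: the origin (TCP) lies at the very end of the fingers, on their centre line; the grasp point (between the pads) lies 19 mm behind it (manip.grip_depth is the distance from the TCP to the grasp point, in m); z points along the fingers, x is the direction in which the jaws open and shut, and the axes are right-handed (so a half turn about z gives the same grasp; the last joint's range is limited). The gripper opens to 85 mm and grips with 20 to 120 N. Pads are 22 mm wide; open, the fingers measure 114 mm over their backs; the gripper's body (76 mm by 85 mm) begins 54 mm behind the grasp point. The pads swing forward as they close: fully open they stand 13 mm farther back than shut.
Start: joints at [1.072, 0.053, 1.613, -0, 1.476, -0.119], TCP at [0.232, 0.58, 0.231] pointing down, gripper open.
Joint ranges: [-3.01, 3.01], [-1.01, 2.22], [0.06, 2.58], [-1.02, 4.17], [0.09, 2.62], [-3.14, 3.14]. Speed limits (rad/s): [2.57, 2.57, 3.14, 3.14, 3.14, 3.14].

### API

Orientations are given as a unit quaternion [w, x, y, z].
In Python, from plant import manip gives the robot as it stands. The module is installed in compiled form; this text tells all that it offers.
- The arm moves only by the shell command python3 -m crank 'ROWS' [OPENING]. ROWS is JSON, a list of rows, each a list of 4 numbers: the shift along the tool's x, y, z in cm, then the turn about the tool's z in units of 6 degrees (1.0 is 6 degrees). A call has 1 to 10 rows; each row shifts and turns the commanded pose from where the row before left it, along the tool's axes as they then stand; what a row does not reach is not made up. A row lasts 1/12 s, in which the tool goes at most 41.7 mm and 7.16 degrees, less where a joint would pass 70% of its speed; a pose out of reach is approached as far as the arm can. A call with a gripper value outside its range is refused whole. OPENING is the opening, from 0 (shut) to 1 (fully open), set as the call begins (- or left out, the last holds). The fingers move at their own pace and stop on an object; the grip force is fixed at half the most. Time passes only in rows, so rows that do not move let the fingers close. It gives the time, the measured TCP pose, the force and the opening at its end, in the units of the state.
- manip.state(): the state, without advancing time (a new reading comes with each control period).
- manip.grab_frame(name): name is "scene" or "top" or "wrist"; returns a dict with "img" (480x640x3 uint8, red, green, blue), "intrinsics" (3x3 intrinsics, pixels), "position" and "orientation" of the camera in the world. Camera axes: x right, y up, looking along -z (the intrinsics and any distortion apply to the point x, -y, -z); pixel columns grow to the right and rows downward; lengths in m; the calibration is good to about 2 mm. The wrist camera is an equidistant fisheye: a pixel r from the principal point sees the ray r / f radians off the axis. A picture is of the moment at which its call begins. There is no depth.
- manip.job_done(): hands the job in, once; it reports no verdict.
The state is a dict: "time": time; "joint_pos": joint angles; "joint_vel": joint speeds; "joint_efforts": joint torques, N m; "tool_pos": TCP position; "tool_rot": TCP orientation; "contact_force": force on the tool from outside, world axes, zero at the start; "ft_torque": the same for the moment, N m; "gripper_width": opening from 0.0 (shut) to 1.0 (fully open).
Only numpy, scipy, OpenCV 4.12 (cv2) and the standard library are available. Lean on these libraries where they do the work, as an engineer would, in place of code of your own. Each camera call takes 0.05 s, during which the arm holds its last target.

## Working session

There is one attempt and no reset: what is moved stays moved. The work goes in short steps, Python scripts to look and compute and a shell command to move; the robot and the scene stay as the last step left them, time stands still between calls to the robot, and variables do not carry over. Pictures are saved under pics/ and viewed, and the job is handed in when it is done.

```bash
ls; mkdir -p pics; python3 - <<'E'
from plant import manip
import cv2
print(manip.state())
for n in ["scene","top","wrist"]:
    f=manip.grab_frame(n); cv2.imwrite(f"pics/{n}0.png",f["img"][:,:,::-1]); print(n,f["intrinsics"],f["position"],f["orientation"],[k for k in f])
E
```

```text
pics
{'time': 0.0, 'joint_pos': array([ 1.07198477e+00,  5.33387469e-02,  1.61429806e+00,  2.01520106e-05,
        1.47599697e+00, -1.18973597e-01]), 'joint_vel': array([ 0.00044675, -0.0015574 ,  0.00092837, -0.00306854,  0.00135752,
       -0.0006769 ]), 'joint_efforts': array([-1.52762163e-04, -3.93721139e+01, -3.70157576e+01, -2.68823460e-04,
        7.52030290e-03, -1.92113657e-05]), 'tool_pos': array([0.23141005, 0.5799102 , 0.23007182]), 'tool_rot': array([ 4.59195762e-04,  8.27879926e-01,  5.60904436e-01, -9.11475251e-04]), 'contact_force': array([-0.07031432, -0.16410053, -0.491498  ]), 'ft_torque': array([ 0.02631852, -0.02592642,  0.00735612]), 'gripper_width': 0.9979289188717562}
scene [[476.30253065   0.         313.75053767]
 [  0.         476.30253065 241.11856336]
 [  0.           0.           1.        ]] [ 1.15704706 -0.72222488  1.03455688] [0.85456744 0.33821611 0.14055186 0.36819768] ['img', 'intrinsics', 'position', 'orientation']
top [[498.36320971   0.         315.76094242]
 [  0.         498.36320971 239.35359904]
 [  0.           0.           1.        ]] [ 0.37324059 -0.10926201  1.15526375] [ 0.70600634  0.06142043 -0.06363931 -0.70266109] ['img', 'intrinsics', 'position', 'orientation']
wrist [[371.64829954   0.         318.17647921]
 [  0.         371.64829954 241.79331624]
 [  0.           0.           1.        ]] [0.16672282 0.60679048 0.37251309] [ 0.81981395 -0.11493472 -0.07696503  0.5556721 ] ['img', 'intrinsics', 'position', 'orientation']
```

View pics/scene0.png

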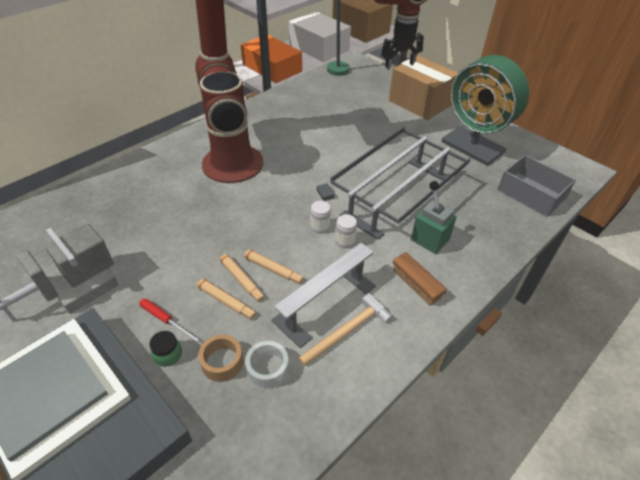

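View pics/top0.png

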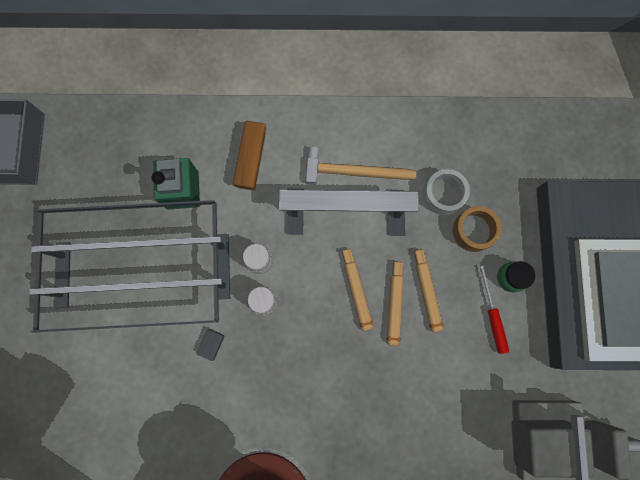

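View pics/wrist0.png

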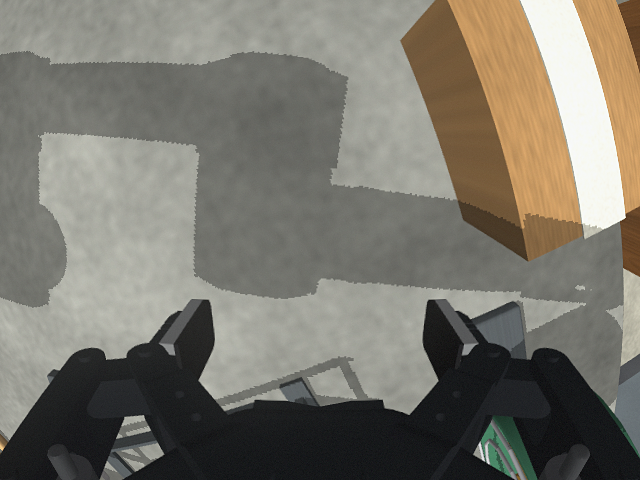

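The top view shows three handles around (357,290), (396,303) and (428,290), and two tins at (256,258) and (261,300). The rack is on the left, the ledge at (348,200), and the fan lever tip at about (158,178). Next I'll measure them.

```bash
cat > h.py <<'E'
import numpy as np, cv2
from scipy.spatial.transform import Rotation as R
from plant import manip
def Rq(q): return R.from_quat(np.roll(np.array(q,float),-1)).as_matrix()
def px2w(f,u,v,z,fish=False):
    K=f["intrinsics"]; x=(u-K[0,2])/K[0,0]; y=(v-K[1,2])/K[1,1]
    if fish:
        r=np.hypot(x,y); s=np.sin(r)/max(r,1e-9); d=np.array([x*s,-y*s,-np.cos(r)])
    else: d=np.array([x,-y,-1.])
    d=Rq(f["orientation"])@d; p=np.array(f["position"])
    return p+d*(z-p[2])/d[2]
def w2px(f,P):
    K=f["intrinsics"]; c=Rq(f["orientation"]).T@(np.array(P)-f["position"])
    return K[0,0]*c[0]/-c[2]+K[0,2], K[1,1]*-c[1]/-c[2]+K[1,2]
def grab(n,save=None):
    f=manip.grab_frame(n)
    if save: cv2.imwrite(f"pics/{save}.png",f["img"][:,:,::-1])
    return f
def crop(f,u0,u1,v0,v1,s,save):
    im=f["img"][v0:v1,u0:u1,::-1]; cv2.imwrite(f"pics/{save}.png",cv2.resize(im,None,fx=s,fy=s,interpolation=cv2.INTER_CUBIC))
def handles(f,z=0.022,zmin=60):
    hsv=cv2.cvtColor(f["img"],cv2.COLOR_RGB2HSV)
    m=((hsv[...,0]>8)&(hsv[...,0]<25)&(hsv[...,1]>90)&(hsv[...,2]>110)).astype(np.uint8)
    n,l,st,c=cv2.connectedComponentsWithStats(m)
    out=[]
    for i in range(1,n):
        if st[i,4]<150: continue
        ys,xs=np.where(l==i)
        P=np.array([px2w(f,u,v,z)[:2] for u,v in zip(xs,ys)])
        (cx,cy),(w,h),a=cv2.minAreaRect((P*1000).astype(np.float32))
        q=P-P.mean(0); U,S,V=np.linalg.svd(q,full_matrices=False)
        t=q@V[0]; s=q@V[1]
        ang=np.degrees(np.arctan2(V[0,1],V[0,0]))
        # wide end : width at both ends
        mid=P.mean(0)+V[0]*(t.max()+t.min())/2+V[1]*(s.max()+s.min())/2
        out.append((np.round(mid,4),round(ang,1),round(np.ptp(t)*1000),round(np.ptp(s)*1000),st[i,4],np.round(c[i])))
    return out
E
python3 - <<'E'
from h import *
f=grab("top")
for o in handles(f): print(*o)
crop(f,20,240,140,340,3.6,"rack_c")
crop(f,220,440,140,340,3.6,"ledge_c")
print(manip.state()["time"])
E
```

```text
[0.7826 0.044 ] 173.2 159 46 1007 [251. 152.]
[ 0.742  -0.2316] -94.2 231 24 920 [367. 171.]
[ 0.6076 -0.4916] 178.3 100 98 550 [479. 227.]
[ 0.4625 -0.2064] -165.2 188 26 875 [357. 291.]
[ 0.4612 -0.3686] -168.4 188 26 854 [429. 292.]
[ 0.4313 -0.2939] 175.4 188 25 878 [396. 305.]
0.2
```

View pics/rack_c.png

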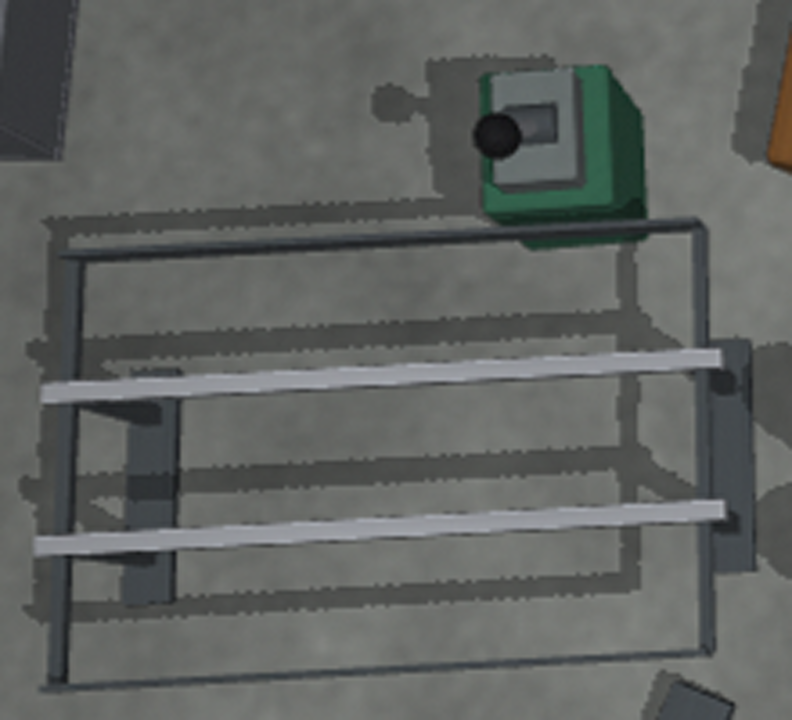

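View pics/ledge_c.png

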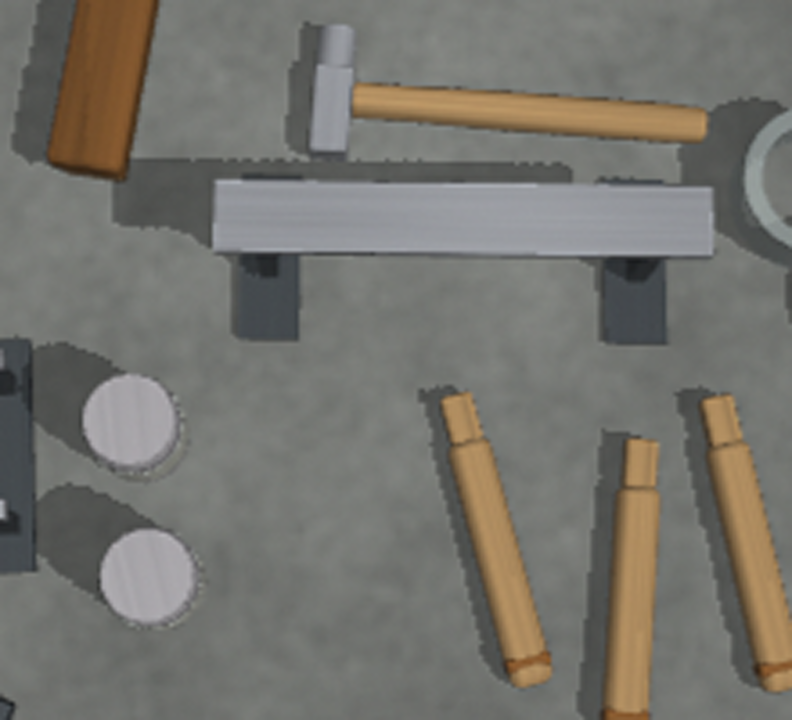

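The crops show:
- **Rails:** one runs (42,393)–(722,358), the other (35,545)–(725,511).
- **Ledge:** corners at (214,180), (713,186), (713,256) and (213,251).
- **Tins:** tops centred at (131,421) and (148,576).
- **Lever:** knob at (497,137).
- **Handles:** tenons all point up, towards +x.

```bash
cat > m.py <<'E'
from h import *
f=grab("top")
def c(u0,v0,u,v,z): return px2w(f,u0+(u+.5)/3.6-.5,v0+(v+.5)/3.6-.5,z)[:2]
far=[c(20,140,42,393,.11),c(20,140,722,358,.11)]
near=[c(20,140,35,545,.11),c(20,140,725,511,.11)]
print("rails",np.round(far+near,4))
print("len",[np.linalg.norm(a[0]-a[1]) for a in(far,near)])
ctr=np.mean(far+near,axis=0); print("rack",ctr)
for a in (far,near): d=a[0]-a[1]; print("yaw",np.degrees(np.arctan2(-d[0],d[1])))
L=[c(220,140,*p,.11) for p in [(214,180),(713,186),(713,256),(213,251)]]
print("ledge",np.round(L,4),np.mean(L,0))
d=L[0]-L[1];d2=L[3]-L[2]; print(np.linalg.norm(d),np.linalg.norm(L[0]-L[3]),[np.degrees(np.arctan2(-e[0],e[1])) for e in (d,d2)])
print("tins",c(220,140,131,421,.085),c(220,140,148,576,.085))
print("tip",c(20,140,497,137,.175))
B=[c(20,140,*p,.1) for p in [(485,72),(607,66),(612,207),(484,214)]]; print("box",np.round(B,4),np.mean(B,0))
# tape clear, offcut, etc
print("offcut", c(20,140,690,710,.02))
E
python3 m.py
```

```text
rails [[0.5369 0.4906]
 [0.5599 0.0914]
 [0.4477 0.4853]
 [0.4693 0.0862]]
len [np.float64(0.3998710284284218), np.float64(0.39970325925074923)]
rack [0.50345091 0.28834935]
yaw 3.2912519080812226
yaw 3.102442085612998
ledge [[ 0.6695 -0.0321]
 [ 0.6673 -0.3328]
 [ 0.624  -0.3315]
 [ 0.6255 -0.0323]] [ 0.64658813 -0.18216906]
0.3007421652507691 0.04392771352364299 [np.float64(-0.4009129330709691), np.float64(-0.28526852631304356)]
tins [0.52619917 0.01708772] [0.43346583 0.00464193]
tip [0.67489799 0.21123493]
box [[0.7394 0.2456]
 [0.7437 0.1709]
 [0.6543 0.1635]
 [0.6495 0.2407]] [0.69672757 0.2051798 ]
offcut [0.35392418 0.12001435]
```

```bash
cat > go.py <<'E'
import sys
from h import *
s=manip.state()
def show(s):
    M=Rq(s["tool_rot"]); phi=np.degrees(np.arctan2(M[1,0],M[0,0]))
    print("t %.2f tcp %s phi %.1f tilt %.2f w %.3f F %s j %s"%(s["time"],np.round(s["tool_pos"],4),phi,np.degrees(np.arccos(-M[2,2])),s["gripper_width"],np.round(s["contact_force"],1),np.round(s["joint_pos"],2)))
    return M,phi
M,phi=show(s)
if len(sys.argv)>3:
    d=np.array([float(a) for a in sys.argv[1:4]])-s["tool_pos"]
    t=0
    if len(sys.argv)>4:
        ph=float(sys.argv[4]); t=(phi-ph+180)%360-180
    print("tool shift cm",np.round(M.T@d*100,2),"dist rows",round(np.linalg.norm(d)/.0417,1),"turn units",round(t/6,2))
    if t:
        M2=M@R.from_euler('z',t,degrees=True).as_matrix(); print("if turned first",np.round(M2.T@d*100,2))
E
python3 go.py 0.4335 0.0046 0.2
```

```text
t 0.25 tcp [0.2316 0.5802 0.2307] phi 68.2 tilt 0.05 w 1.004 F [-0.1  0.4  0.7] j [ 1.07  0.05  1.61  0.    1.48 -0.12]
tool shift cm [-45.97  40.1    3.11] dist rows 14.6 turn units 0.0
```

```bash
python3 -m crank '[[-2.8,2.5,0,0],[-2.8,2.5,0,0],[-2.8,2.5,0,0],[-2.8,2.5,0,0],[-2.8,2.5,0,0],[-2.8,2.5,0,0],[-2.8,2.5,0,0],[-2.8,2.5,0,0],[-2.8,2.5,0,0],[-2.8,2.5,0,0]]' 1; python3 go.py 0.4335 0.0046 0.2
```

```text
time: 1.08
tool_pos: [0.3602, 0.2261, 0.2314]
tool_rot: [0.0, 0.828, 0.561, 0.0]
contact_force: [1.2, -0.2, -0.3]
gripper_width: 0.999
t 1.08 tcp [0.3602 0.2261 0.2314] phi 68.3 tilt 0.04 w 0.999 F [ 1.2 -0.2 -0.3] j [ 0.39 -0.46  2.05 -0.    1.55 -0.81]
tool shift cm [-17.86  15.01   3.14] dist rows 5.6 turn units 0.0
```

```bash
python3 -m crank '[[-2.6,2.1,0,0],[-2.6,2.1,0,0],[-2.6,2.1,0,0],[-2.6,2.1,0,0],[-2.6,2.1,0,0],[-2.6,2.1,0,0],[-2.3,2.4,0,0],[0,0,0,0]]' 1; python3 go.py 0.4335 0.0046 0.036
python3 - <<'E'
from h import *
f=grab("wrist","w1")
E
```

```text
time: 1.75
tool_pos: [0.4342, 0.0016, 0.2314]
tool_rot: [0.001, 0.83, 0.558, -0.0]
contact_force: [0.7, 0.5, 0.8]
gripper_width: 1.0
t 1.75 tcp [0.4342 0.0016 0.2314] phi 67.9 tilt 0.13 w 1.000 F [0.7 0.5 0.8] j [-0.17 -0.43  2.03 -0.    1.54 -1.35]
tool shift cm [ 0.29 -0.21 19.54] dist rows 4.7 turn units 0.0
```

View pics/w1.png

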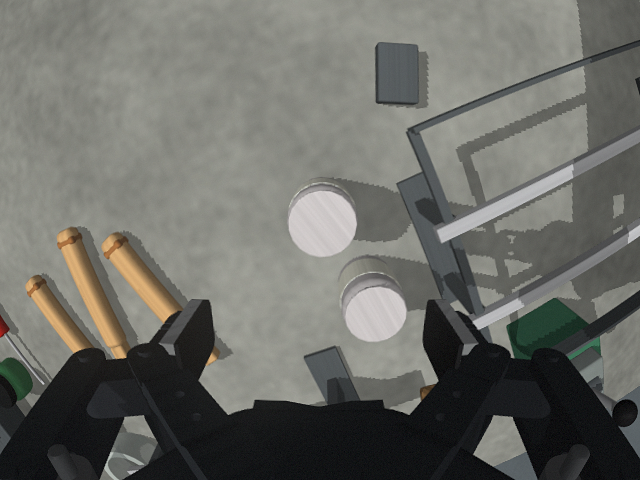

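The wrist view shows tin2's top at (322,223), tin1's at (374,314), and the jaws on either side.

```bash
python3 - <<'E'
from h import *
f=grab("wrist")
print(px2w(f,322,223,.085,True),px2w(f,374,314,.085,True))
E
python3 -m crank '[[0.3,-0.2,3,0],[0,0,3,0],[0,0,3,0],[0,0,3,0],[0,0,1,0],[0,0,0,0]]' 1; python3 go.py 0.4335 0.0046 0.036
```

```text
[0.43171839 0.00841165 0.085     ] [0.52408017 0.02035056 0.085     ]
time: 2.35
tool_pos: [0.4295, 0.0107, 0.0981]
tool_rot: [-0.002, 0.827, 0.562, -0.002]
contact_force: [0.6, 0.9, -0.6]
gripper_width: 1.001
t 2.35 tcp [0.4295 0.0107 0.0981] phi 68.3 tilt 0.39 w 1.001 F [ 0.6  0.9 -0.6] j [-0.15 -0.31  2.18  0.    1.29 -1.34]
tool shift cm [-0.41  0.64  6.21] dist rows 1.5 turn units 0.0
```

```bash
python3 -m crank '[[0,0,0,0],[0,0,0,0]]'; python3 go.py 0.4325 0.0063 0.036; sleep 0; python3 go.py 0.4325 0.0063 0.036
```

```text
time: 2.52
tool_pos: [0.4338, 0.0096, 0.1036]
tool_rot: [0.001, 0.828, 0.561, 0.001]
contact_force: [-0.5, -0.6, 0.1]
gripper_width: 1.001
t 2.52 tcp [0.4338 0.0096 0.1036] phi 68.3 tilt 0.21 w 1.001 F [-0.5 -0.6  0.1] j [-0.15 -0.32  2.17  0.    1.29 -1.34]
tool shift cm [-0.36 -0.02  6.76] dist rows 1.6 turn units 0.0
t 2.52 tcp [0.4338 0.0096 0.1036] phi 68.3 tilt 0.21 w 1.001 F [-0.5 -0.6  0.1] j [-0.15 -0.32  2.17  0.    1.29 -1.34]
tool shift cm [-0.36 -0.02  6.76] dist rows 1.6 turn units 0.0
```

```bash
for i in 1 2 3; do python3 -m crank '[[0,0,0,0],[0,0,0,0]]' >/dev/null; python3 go.py 0.4325 0.0063 0.036; done
```

```text
t 2.68 tcp [0.4337 0.0093 0.1034] phi 68.2 tilt 0.21 w 1.001 F [-0.7 -0.3 -0.5] j [-0.15 -0.32  2.17  0.    1.29 -1.34]
tool shift cm [-0.33 -0.02  6.74] dist rows 1.6 turn units 0.0
t 2.85 tcp [0.4328 0.0093 0.1022] phi 68.2 tilt 0.09 w 1.001 F [ 0.  -0.3  0. ] j [-0.15 -0.32  2.17  0.    1.29 -1.34]
tool shift cm [-0.29  0.07  6.62] dist rows 1.6 turn units 0.0
t 3.02 tcp [0.4324 0.0093 0.1015] phi 68.2 tilt 0.02 w 0.999 F [0.5 1.6 0.6] j [-0.15 -0.32  2.17  0.    1.29 -1.34]
tool shift cm [-0.28  0.12  6.55] dist rows 1.6 turn units 0.0
```

```bash
python3 -m crank '[[-0.3,0.1,1.6,0],[0,0,1.6,0],[0,0,1.6,0],[0,0,1.6,0],[0,0,0,0],[0,0,0,0],[0,0,0,0],[0,0,0,0]]' 1 >/dev/null; python3 go.py 0.4325 0.0063 0.036; python3 -m crank '[[0,0,0,0],[0,0,0,0],[0,0,0,0],[0,0,0,0],[0,0,0,0],[0,0,0,0],[0,0,0,0],[0,0,0,0]]' 0; python3 go.py  0.4325 0.0063 0.3
```

```text
t 3.68 tcp [0.4331 0.0061 0.0386] phi 68.2 tilt 0.13 w 0.998 F [ 0.9 -0.   0.5] j [-0.16 -0.22  2.21 -0.    1.15 -1.35]
tool shift cm [-0.   -0.07  0.26] dist rows 0.1 turn units 0.0
time: 4.35
tool_pos: [0.4333, 0.0059, 0.0387]
tool_rot: [0.001, 0.828, 0.561, 0.001]
contact_force: [-1.4, -1.5, 6.1]
gripper_width: 0.683
t 4.35 tcp [0.4333 0.0059 0.0387] phi 68.2 tilt 0.14 w 0.683 F [-1.4 -1.5  6.1] j [-0.16 -0.22  2.21 -0.    1.15 -1.35]
tool shift cm [ 1.000e-02 -2.000e-02 -2.613e+01] dist rows 6.3 turn units 0.0
```

```bash
python3 -m crank '[[0,0,-2,0],[0,0,-4,0],[0,0,-4,0],[0,0,-4,0],[0,0,-4,0],[0,0,-2,0]]' 0 >/dev/null; python3 -m crank '[[0,0,0,1.14],[0,0,0,1.14],[0,0,0,1.14],[0,0,0,1.14],[0,0,0,1.14],[0,0,0,1.14],[0,0,0,1.14],[0,0,0,1.14],[0,0,0,1.14],[0,0,0,1.14]]' 0; python3 -m crank '[[0,0,0,0],[0,0,0,0],[0,0,0,0]]' >/dev/null;python3 go.py 0.6464 -0.217 0.239 -0.3
```

```text
time: 5.68
tool_pos: [0.4314, 0.0064, 0.236]
tool_rot: [-0.0, 1.0, -0.004, -0.001]
contact_force: [-0.5, -0.5, -1.6]
gripper_width: 0.684
t 5.93 tcp [0.4318 0.0063 0.2367] phi -0.0 tilt 0.06 w 0.680 F [ 0.5  0.4 -1.6] j [-0.16 -0.44  2.03  0.    1.55 -0.16]
tool shift cm [21.47 22.33 -0.26] dist rows 7.4 turn units 0.05
if turned first [21.58 22.22 -0.26]
```

```bash
python3 -m crank '[[1.5,1.5,0,0],[2.5,2.6,0,0],[2.5,2.6,0,0],[2.5,2.6,0,0],[2.5,2.6,0,0],[2.5,2.6,0,0],[2.5,2.6,0,0],[2.5,2.6,0,0],[2.5,2.6,0,0],[0,0,0,0]]' 0; python3 -m crank '[[0,0,0,0],[0,0,0,0],[0,0,0,0],[0,0,0,0]]' >/dev/null;python3 go.py 0.6464 -0.217 0.15 -0.3
python3 - <<'E'
from h import *
f=grab("top"); crop(f,220,440,140,340,3.6,"p1"); f=grab("wrist","w2")
E
```

```text
time: 6.77
tool_pos: [0.6488, -0.2219, 0.2342]
tool_rot: [0.0, 1.0, -0.002, -0.001]
contact_force: [-1.7, 1.1, -3.2]
gripper_width: 0.684
t 7.10 tcp [ 0.646  -0.2164  0.238 ] phi -0.1 tilt 0.04 w 0.683 F [-1.1  0.  -2.6] j [-0.43  0.18  1.47  0.    1.5  -0.43]
tool shift cm [0.03 0.06 8.8 ] dist rows 2.1 turn units 0.04
if turned first [0.03 0.06 8.8 ]
```

View pics/p1.png

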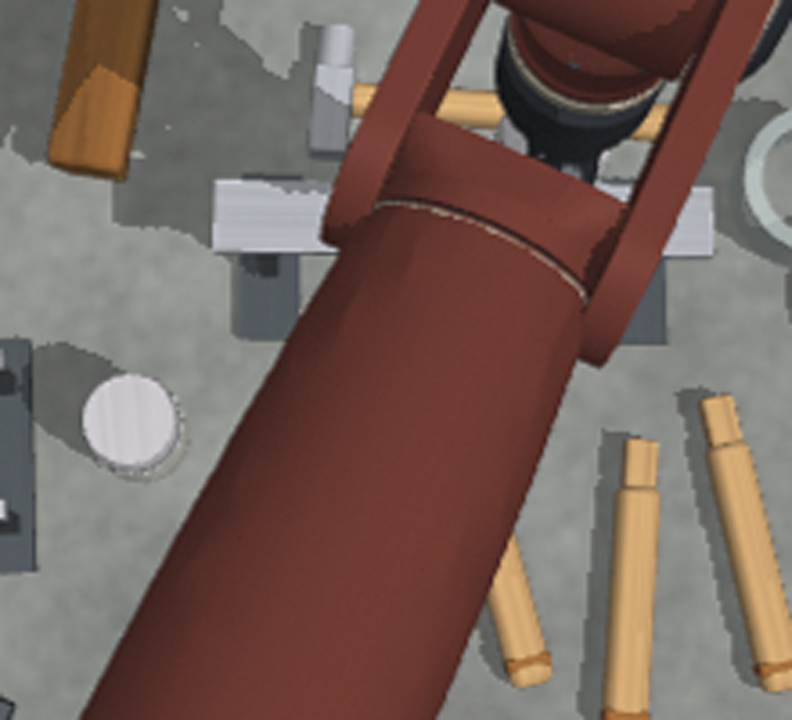

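View pics/w2.png

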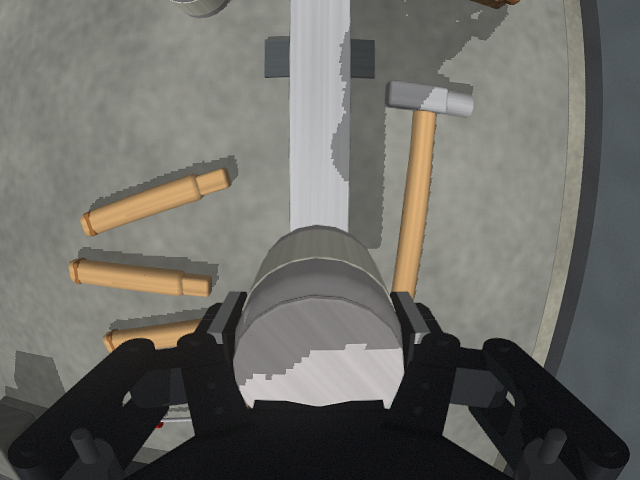

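The tin is held level over the ledge. Its centre is at column 319 and the ledge edges are at 290 and 350. I'll lower it now.

```bash
python3 - <<'E'
from h import *
f=grab("wrist")
for v in(100,150,200): print(px2w(f,291,v,.11,True),px2w(f,350,v,.11,True))
E
python3 -m crank '[[0,0,2,0],[0,0,3,0],[0,0,2,0],[0,0,1,0],[0,0,0,0],[0,0,0,0],[0,0,0,0],[0,0,0,0],[0,0,0,0]]' 0; python3 go.py 0.6464 -0.217 0.1485 -0.3
```

```text
[ 0.62677118 -0.1177715   0.11      ] [ 0.66897784 -0.11776598  0.11      ]
[ 0.62653306 -0.15431443  0.11      ] [ 0.66913384 -0.15433759  0.11      ]
[ 0.62605197 -0.1911636   0.11      ] [ 0.66957383 -0.19121619  0.11      ]
time: 8.0
tool_pos: [0.6475, -0.2178, 0.1596]
tool_rot: [0.001, 1.0, -0.001, 0.002]
contact_force: [-0.5, 0.1, -1.9]
gripper_width: 0.683
t 8.00 tcp [ 0.6475 -0.2178  0.1596] phi -0.2 tilt 0.20 w 0.683 F [-0.5  0.1 -1.9] j [-0.43  0.23  1.53 -0.    1.37 -0.43]
tool shift cm [-0.11 -0.08  1.1 ] dist rows 0.3 turn units 0.02
if turned first [-0.11 -0.08  1.1 ]
```

```bash
python3 -m crank '[[-0.05,0,0.4,0],[0,0,0.4,0],[0,0,0.2,0],[0,0,0,0],[0,0,0,0],[0,0,0,0],[0,0,0,0]]' 0; python3 go.py 0.647 -0.217 0.1485 -0.3
```

```text
time: 8.58
tool_pos: [0.6463, -0.2175, 0.1487]
tool_rot: [0.0, 1.0, -0.001, 0.0]
contact_force: [-2.9, 1.6, 5.0]
gripper_width: 0.684
t 8.58 tcp [ 0.6463 -0.2175  0.1487] phi -0.2 tilt 0.06 w 0.684 F [-2.9  1.6  5. ] j [-0.43  0.24  1.54 -0.    1.35 -0.43]
tool shift cm [ 0.07 -0.05  0.02] dist rows 0.0 turn units 0.02
if turned first [ 0.07 -0.05  0.02]
```

```bash
python3 -m crank '[[0,0,0,0],[0,0,0,0],[0,0,0,0],[0,0,0,0],[0,0,0,0],[0,0,-0.5,0],[0,0,-2,0],[0,0,-3,0],[0,0,-3,0],[0,0,-2,0]]' 1; python3 -m crank '[[0,0,0,0],[0,0,0,0],[0,0,0,0],[0,0,0,0]]' >/dev/null; python3 go.py 0.5252 0.0185 0.25 -0.3
python3 - <<'E'
from h import *
f=grab("wrist","w3")
E
```

```text
time: 9.42
tool_pos: [0.6468, -0.2177, 0.2562]
tool_rot: [0.001, 1.0, -0.001, 0.002]
contact_force: [1.2, 0.3, 1.0]
gripper_width: 1.003
t 9.75 tcp [ 0.6451 -0.217   0.25  ] phi -0.2 tilt 0.20 w 0.999 F [0.4 0.  0.2] j [-0.43  0.17  1.45 -0.    1.52 -0.43]
tool shift cm [-12.06 -23.51   0.07] dist rows 6.3 turn units 0.02
if turned first [-12.11 -23.49   0.07]
```

View pics/w3.png

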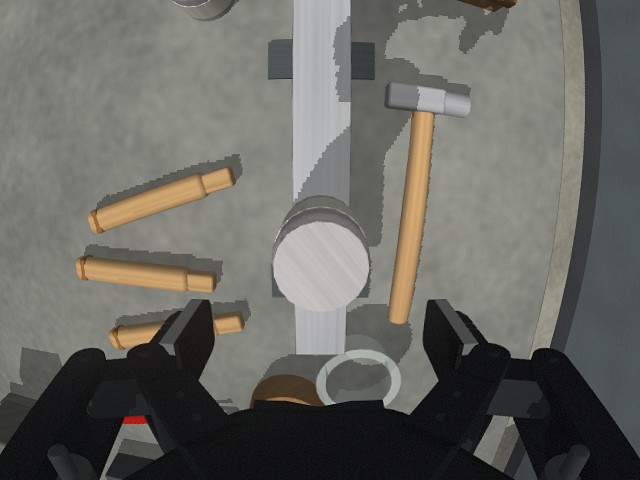

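Tin2 stands upright on the ledge, with its top at (321,265). Tin1 is next.

```bash
python3 - <<'E'
from h import *
f=grab("wrist")
print(px2w(f,321,265,.195,True))
E
python3 -m crank '[[-1,-2,0,0],[-1.6,-3.1,0,0],[-1.6,-3.1,0,0],[-1.6,-3.1,0,0],[-1.6,-3.1,0,0],[-1.6,-3.1,0,0],[-1.6,-3.1,0,0],[-1.5,-2.9,0,0],[0,0,0,0],[0,0,0,0]]' 1 >/dev/null; python3 -m crank '[[0,0,0,0],[0,0,0,0],[0,0,0,0]]' >/dev/null; python3 go.py 0.5252 0.0185 0.036
python3 - <<'E'
from h import *
f=grab("wrist","w4")
E
```

```text
[ 0.6462891  -0.21624645  0.195     ]
t 10.93 tcp [0.526  0.017  0.2519] phi -0.2 tilt 0.04 w 1.001 F [0.7 0.9 0.4] j [-0.11 -0.2   1.82 -0.    1.52 -0.1 ]
tool shift cm [-0.07 -0.15 21.59] dist rows 5.2 turn units 0.0
```

View pics/w4.png

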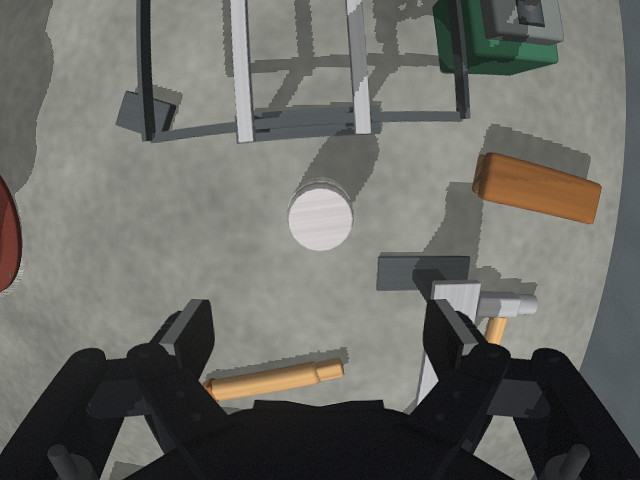

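Tin1 is centred between the jaws at (320,219). I'll go down and grip.

```bash
python3 -m crank '[[-0.1,-0.1,2.4,0],[0,0,4,0],[0,0,4,0],[0,0,4,0],[0,0,3,0],[0,0,2,0],[0,0,1,0],[0,0,1,0],[0,0,0,0],[0,0,0,0]]' 1 >/dev/null; python3 -m crank '[[0,0,0,0],[0,0,0,0],[0,0,0,0],[0,0,0,0]]' >/dev/null; python3 go.py 0.5252 0.0185 0.0385;python3 -m crank '[[0,0,0,0],[0,0,0,0],[0,0,0,0],[0,0,0,0],[0,0,0,0],[0,0,0,0],[0,0,0,0],[0,0,0,0]]' 0;  python3 go.py 0.5252 0.0185 0.24
```

```text
t 12.15 tcp [0.5253 0.0189 0.0393] phi -0.2 tilt 0.10 w 0.996 F [-0.7  0.1  0.8] j [-0.11  0.02  1.99 -0.    1.13 -0.1 ]
tool shift cm [-0.01  0.04  0.08] dist rows 0.0 turn units 0.0
time: 12.82
tool_pos: [0.5256, 0.0189, 0.0393]
tool_rot: [0.0, 1.0, -0.001, 0.001]
contact_force: [1.3, -0.8, 5.5]
gripper_width: 0.681
t 12.82 tcp [0.5256 0.0189 0.0393] phi -0.2 tilt 0.12 w 0.681 F [ 1.3 -0.8  5.5] j [-0.11  0.02  1.99  0.    1.13 -0.1 ]
tool shift cm [ -0.     0.05 -20.07] dist rows 4.8 turn units 0.0
```

```bash
python3 -m crank '[[0,0,-2,0],[0,0,-4,0],[0,0,-4,0],[0,0,-4,0],[0,0,-4,0],[0,0,-2,0],[0,0,0,0],[0,0,0,0],[0,0,0,0],[0,0,0,0]]' 0 >/dev/null;  python3 go.py 0.647 -0.1475 0.2395
```

```text
t 13.65 tcp [0.5227 0.0192 0.2342] phi -0.2 tilt 0.39 w 0.683 F [-0.1  0.1 -3.3] j [-0.11 -0.19  1.84 -0.    1.5  -0.1 ]
tool shift cm [12.47 16.63 -0.63] dist rows 5.0 turn units 0.0
```

```bash
python3 -m crank '[[1,1.2,0,0],[1.9,2.7,0,0],[1.9,2.7,0,0],[1.9,2.7,0,0],[1.9,2.7,0,0],[1.9,2.7,0,0],[1.5,2,0,0],[0,0,0,0],[0,0,0,0],[0,0,0,0]]' 0 >/dev/null; python3 -m crank '[[0,0,0,0],[0,0,0,0],[0,0,0,0]]' >/dev/null;  python3 go.py 0.647 -0.147 0.1493
```

```text
t 14.73 tcp [ 0.6439 -0.1475  0.2384] phi -0.1 tilt 0.00 w 0.682 F [ 0.  -0.7 -3.2] j [-0.34  0.13  1.52 -0.    1.49 -0.34]
tool shift cm [ 0.31 -0.05  8.91] dist rows 2.1 turn units 0.0
```

```bash
python3 -m crank '[[0.25,0,2,0],[0,0,3,0],[0,0,2,0],[0,0,1,0],[0,0,0,0],[0,0,0,0],[0,0,0,0],[0,0,0,0],[0,0,0,0]]' 0 >/dev/null;  python3 go.py 0.647 -0.147 0.1493
python3 - <<'E'
from h import *
f=grab("scene","s1");f=grab("wrist","w5")
E
```

```text
t 15.48 tcp [ 0.6477 -0.1487  0.1605] phi -0.2 tilt 0.20 w 0.682 F [-0.   0.2 -2.3] j [-0.34  0.19  1.58 -0.    1.36 -0.33]
tool shift cm [-0.08 -0.17  1.12] dist rows 0.3 turn units 0.0
```

View pics/w5.png

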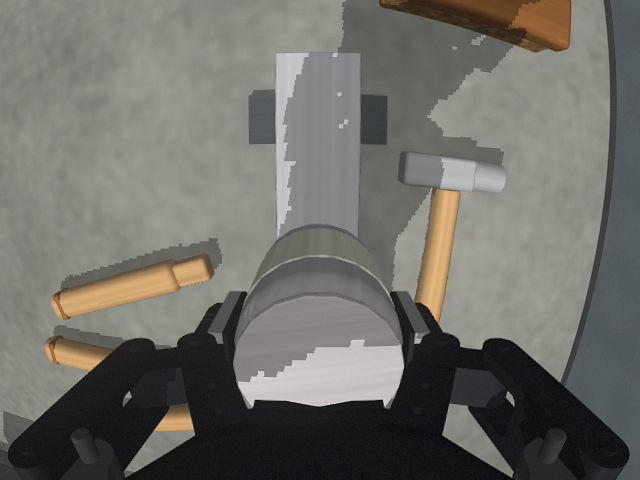

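Tin1 is centred over the ledge: tin at column 319, ledge edges at 276–360.

```bash
python3 -m crank '[[-0.05,-0.1,0.4,0],[0,0,0.4,0],[0,0,0.2,0],[0,0,0,0],[0,0,0,0],[0,0,0,0],[0,0,0,0]]' 0; python3 go.py 0.647 -0.147 0.1493
```

```text
time: 16.17
tool_pos: [0.6463, -0.1474, 0.1493]
tool_rot: [0.0, 1.0, -0.001, 0.0]
contact_force: [-3.5, -0.0, 5.9]
gripper_width: 0.684
t 16.17 tcp [ 0.6463 -0.1474  0.1493] phi -0.2 tilt 0.03 w 0.684 F [-3.5 -0.   5.9] j [-0.34  0.2   1.59  0.    1.35 -0.33]
tool shift cm [ 0.07 -0.04  0.  ] dist rows 0.0 turn units 0.0
```

```bash
python3 -m crank '[[0,0,0,0],[0,0,0,0],[0,0,0,0],[0,0,0,0],[0,0,0,0],[0,0,-0.5,0],[0,0,-2,0],[0,0,-3,0],[0,0,-3,0],[0,0,-2,0]]' 1; python3 -m crank '[[0,0,0,0],[0,0,0,0],[0,0,0,0],[0,0,0,0]]' >/dev/null
python3 - <<'E'
from h import *
f=grab("wrist","w6")
f=grab("top")
for o in handles(f): print(*o)
E
python3 go.py 0.4625 -0.2064 0.2 -75.2
```

```text
time: 17.0
tool_pos: [0.647, -0.1477, 0.2572]
tool_rot: [0.001, 1.0, -0.001, 0.002]
contact_force: [0.8, 0.6, 0.9]
gripper_width: 1.001
[0.8494 0.0298] -132.1 62 35 169 [257. 127.]
[ 0.7376 -0.2926] -93.9 109 25 453 [393. 173.]
[ 0.607  -0.4925] -164.1 100 100 585 [479. 227.]
[ 0.4625 -0.2062] -165.2 188 27 914 [357. 291.]
[ 0.4611 -0.3681] -168.4 188 27 904 [428. 292.]
[ 0.4313 -0.2932] 175.2 188 26 928 [395. 305.]
t 17.43 tcp [ 0.6453 -0.1471  0.2511] phi -0.2 tilt 0.20 w 0.997 F [-0.6  0.4  0.2] j [-0.34  0.13  1.5  -0.    1.52 -0.33]
tool shift cm [-18.25   5.99   5.16] dist rows 4.8 turn units 12.51
if turned first [ 1.07 19.18  5.16]
```

View pics/w6.png

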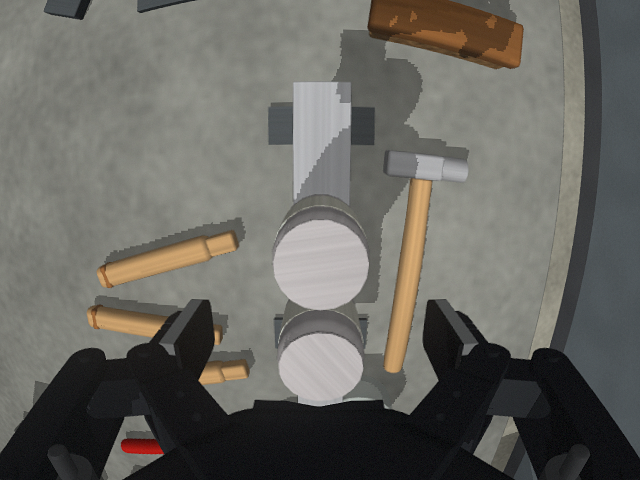

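Both tins stand in a row on the ledge. Now I'll move over handle A.

```bash
python3 -m crank '[[-2,0.6,0,0],[-3.3,1.1,0,0],[-3.3,1.1,0,0],[-3.3,1.1,0,0],[-3.3,1.1,0,0],[-3,1,0,0],[0,0,0,1.14],[0,0,0,1.14],[0,0,0,1.14],[0,0,0,1.14]]' 1 >/dev/null; python3 -m crank '[[0,0,0,1.14],[0,0,0,1.14],[0,0,0,1.14],[0,0,0,1.14],[0,0,0,1.14],[0,0,0,1.14],[0,0,0,1.1],[0,0,0,0],[0,0,0,0],[0,0,0,0]]' 0.65 >/dev/null;  python3 go.py 0.4625 -0.2063 0.1 -75.2
python3 - <<'E'
from h import *
f=grab("wrist","w7")
E
```

```text
t 19.10 tcp [ 0.4638 -0.2068  0.2527] phi -75.0 tilt 0.05 w 0.651 F [-0.6 -0.4  0.5] j [-0.57 -0.24  1.85 -0.    1.53  0.74]
tool shift cm [-0.07  0.1  15.27] dist rows 3.7 turn units 0.03
if turned first [-0.07  0.1  15.27]
```

View pics/w7.png

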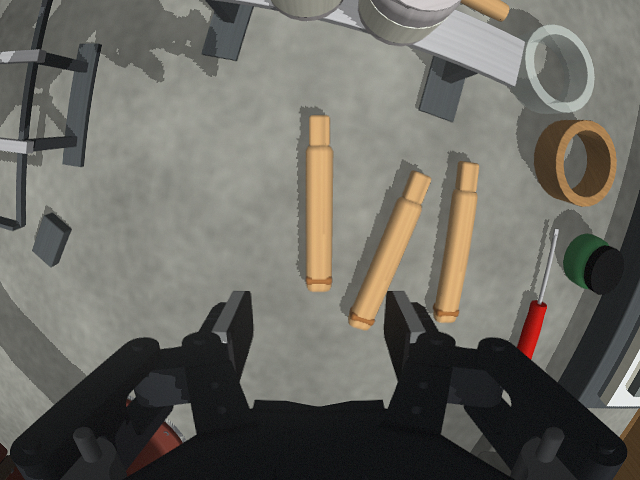

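Handle A is aligned with the tool at column 319, rows 116–291.

```bash
python3 - <<'E'
from h import *
f=grab("wrist")
a=px2w(f,319,117,.016,True);b=px2w(f,319,290,.016,True); print(a,b,(a+b)/2,np.linalg.norm(a-b))
E
python3 -m crank '[[-0.1,0.1,2.3,0],[0,0,4,0],[0,0,4,0],[0,0,4,0],[0,0,3,0],[0,0,2,0],[0,0,1,0],[0,0,0,0],[0,0,0,0],[0,0,0,0]]' 0.65 >/dev/null; python3 -m crank '[[0,0,0,0],[0,0,0,0],[0,0,0,0]]' >/dev/null;  python3 go.py 0.4625 -0.2063 0.004 -75.2
```

```text
[ 0.55215659 -0.18293216  0.016     ] [ 0.37272846 -0.23095364  0.016     ] [ 0.46244252 -0.2069429   0.016     ] 0.18574313936040404
t 20.28 tcp [ 0.4636 -0.2066  0.0516] phi -75.2 tilt 0.14 w 0.654 F [ 0.5 -0.5  0.1] j [-0.57 -0.04  2.03 -0.    1.15  0.75]
tool shift cm [-0.07  0.1   4.76] dist rows 1.1 turn units 0.01
if turned first [-0.07  0.1   4.76]
```

```bash
python3 -m crank '[[-0.1,0.1,1.5,0],[0,0,1.5,0],[0,0,1,0],[0,0,0.5,0],[0,0,0,0],[0,0,0,0],[0,0,0,0],[0,0,0,0]]' 0.65 >/dev/null;   python3 go.py 0.4625 -0.2063 0.004 -75.2;python3 -m crank '[[0,0,0,0],[0,0,0,0],[0,0,0,0],[0,0,0,0],[0,0,0,0],[0,0,0,0],[0,0,0,0],[0,0,0,0]]' 0;  python3 go.py 0.4625 -0.2063 0.24
```

```text
t 20.95 tcp [ 0.4623 -0.2059  0.0062] phi -75.2 tilt 0.10 w 0.651 F [-0.7 -0.  -0.1] j [-0.57  0.03  2.05  0.    1.06  0.75]
tool shift cm [ 0.05 -0.01  0.22] dist rows 0.1 turn units 0.01
if turned first [ 0.05 -0.01  0.22]
time: 21.62
tool_pos: [0.4622, -0.2059, 0.0061]
tool_rot: [-0.0, 0.793, -0.61, 0.001]
contact_force: [0.1, 0.8, 6.7]
gripper_width: 0.315
t 21.62 tcp [ 0.4622 -0.2059  0.0061] phi -75.2 tilt 0.08 w 0.315 F [0.1 0.8 6.7] j [-0.57  0.03  2.05 -0.    1.06  0.75]
tool shift cm [  0.08  -0.04 -23.39] dist rows 5.6 turn units 0.0
```

```bash
python3 -m crank '[[0,0,-2,0],[0,0,-4,0],[0,0,-4,0],[0,0,-4,0],[0,0,-4,0],[0,0,-4,1],[0,0,-2,0.93],[0,0,0,0],[0,0,0,0],[0,0,0,0]]' 0 >/dev/null;python3 -m crank '[[0,0,0,0],[0,0,0,0]]' >/dev/null;  python3 go.py 0.4979 0.3881 0.245 -86.8
```

```text
t 22.62 tcp [ 0.4605 -0.2048  0.2425] phi -86.7 tilt 0.27 w 0.313 F [ 1.  -0.2 -1. ] j [-0.57 -0.25  1.87 -0.    1.52  0.95]
tool shift cm [-58.98  -7.13  -0.11] dist rows 14.2 turn units 0.01
if turned first [-58.99  -7.04  -0.11]
```

```bash
python3 -m crank '[[-2,-0.2,0,0],[-3.8,-0.4,0,0],[-3.8,-0.5,0,0],[-3.8,-0.5,0,0],[-3.8,-0.5,0,0],[-3.8,-0.5,0,0],[-3.8,-0.5,0,0],[-3.8,-0.5,0,0],[-3.8,-0.5,0,0],[-3.8,-0.5,0,0]]' 0 >/dev/null;python3 -m crank '[[-3.8,-0.4,0,0],[-3.8,-0.4,0,0],[-3.8,-0.4,0,0],[-3.8,-0.4,0,0],[-3.8,-0.4,0,0],[-3,-0.4,0,0],[0,0,0,0],[0,0,0,0],[0,0,0,0],[0,0,0,0]]' >/dev/null;  python3 go.py 0.4979 0.3881 0.116 -86.8
python3 - <<'E'
from h import *
f=grab("wrist","w8")
f=grab("scene","s2")
E
```

```text
t 24.28 tcp [0.4982 0.3785 0.2444] phi -86.8 tilt 0.09 w 0.308 F [-0.7 -0.4 -1.1] j [ 0.53  0.05  1.6  -0.    1.5   2.05]
tool shift cm [-0.97 -0.04 12.84] dist rows 3.1 turn units 0.0
if turned first [-0.97 -0.03 12.84]
```

View pics/w8.png

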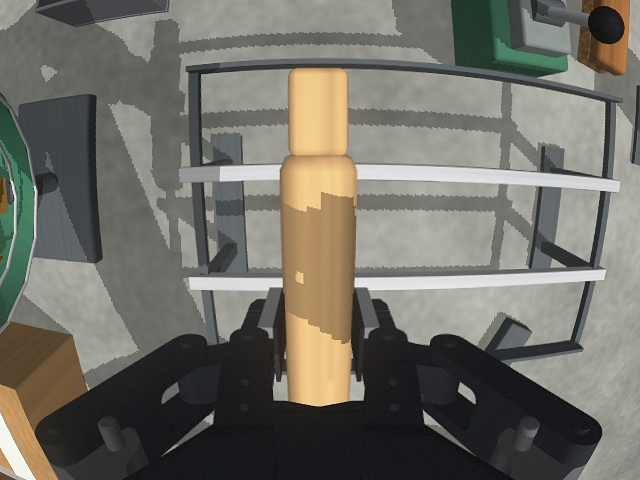

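View pics/s2.png

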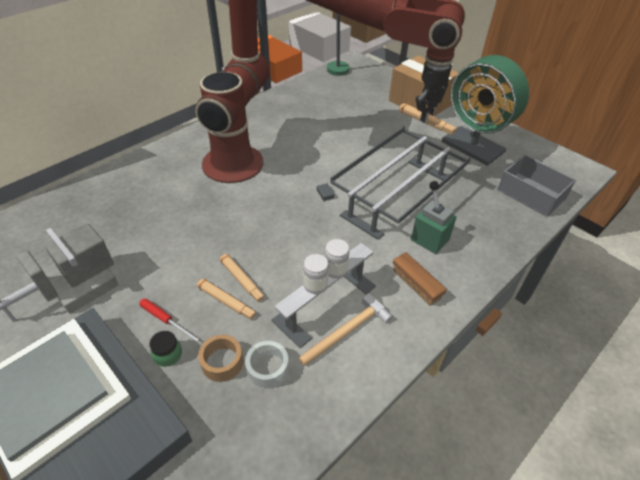

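Handle A is held squarely over the rack. The far rail runs (180,174)–(619,185) and the near rail (190,283)–(605,275). I'll use these to check the rack pose.

```bash
python3 - <<'E'
from h import *
f=grab("wrist")
P=np.array([px2w(f,u,v,.11,True) for u,v in [(180,174),(619,185),(190,283),(605,275)]])
print(np.round(P,4),P.mean(0),[np.linalg.norm(P[0]-P[1]),np.linalg.norm(P[2]-P[3])])
for a,b in((0,1),(2,3)):
    d=P[a]-P[b]; print(np.degrees(np.arctan2(-d[0],d[1])))
E
python3 -m crank '[[-0.5,0,3,0],[-0.4,0,4,0],[0,0,2,0],[0,0,1,0],[0,0,1,0],[0,0,0,0],[0,0,0,0],[0,0,0,0],[0,0,0,0],[0,0,0,0]]' 0 ; python3 go.py 0.4979 0.3881 0.116 -86.8
```

```text
[[0.5376 0.4895 0.11  ]
 [0.5615 0.0928 0.11  ]
 [0.4467 0.4843 0.11  ]
 [0.4698 0.0861 0.11  ]] [0.50394283 0.28817937 0.11      ] [np.float64(0.39742312959534076), np.float64(0.39884524345523537)]
3.4441598691106625
3.3204684688575923
time: 25.27
tool_pos: [0.4987, 0.3891, 0.1372]
tool_rot: [-0.001, 0.727, -0.687, 0.0]
contact_force: [0.1, -0.3, -1.8]
gripper_width: 0.313
t 25.27 tcp [0.4987 0.3891 0.1372] phi -86.7 tilt 0.17 w 0.313 F [ 0.1 -0.3 -1.8] j [0.54 0.14 1.68 0.   1.32 2.06]
tool shift cm [0.1  0.09 2.12] dist rows 0.5 turn units 0.01
if turned first [0.1  0.09 2.12]
```

```bash
python3 -m crank '[[0,0.1,0.8,0],[0,0,0.6,0],[0,0,0.4,0],[0,0,0.3,0],[0,0,0,0],[0,0,0,0],[0,0,0,0],[0,0,0,0]]' 0 ; python3 go.py 0.4979 0.3881 0.116 -86.8
```

```text
time: 25.93
tool_pos: [0.4966, 0.3886, 0.1161]
tool_rot: [0.0, 0.727, -0.687, -0.0]
contact_force: [-5.8, -3.2, 10.0]
gripper_width: 0.31
t 25.93 tcp [0.4966 0.3886 0.1161] phi -86.7 tilt 0.06 w 0.310 F [-5.8 -3.2 10. ] j [ 0.55  0.16  1.7  -0.    1.29  2.06]
tool shift cm [ 0.05 -0.12  0.01] dist rows 0.0 turn units 0.01
if turned first [ 0.05 -0.12  0.01]
```

```bash
python3 -m crank '[[0,0,0,0],[0,0,0,0],[0,0,0,0],[0,0,0,0],[0,0,0,0],[0,0,-1,0],[0,0,-3,0],[0,0,-4,0],[0,0,-4,0],[0,0,-2,0]]' 0.65; python3 -m crank '[[0,0,0,0],[0,0,0,0],[0,0,0,0],[0,0,0,0]]' >/dev/null
python3 - <<'E'
from h import *
f=grab("wrist","w9")
f=grab("top")
for o in handles(f): print(*o)
E
python3 go.py 0.4313 -0.2935 0.25 -94.7
```

```text
time: 26.77
tool_pos: [0.4985, 0.3896, 0.2615]
tool_rot: [-0.004, 0.727, -0.687, 0.001]
contact_force: [0.9, 0.9, 1.1]
gripper_width: 0.649
[0.7824 0.041 ] 175.5 159 45 949 [252. 151.]
[ 0.742  -0.2316] -94.2 231 24 920 [367. 171.]
[ 0.6075 -0.4927] 178.7 100 100 550 [480. 227.]
[0.5106 0.4409] -176.6 208 32 1164 [ 74. 269.]
[ 0.4612 -0.3686] -168.4 188 26 855 [429. 292.]
[ 0.4313 -0.2939] 175.4 188 25 876 [396. 305.]
t 27.20 tcp [0.496  0.388  0.2519] phi -86.7 tilt 0.22 w 0.650 F [-0.5  0.8  0.1] j [ 0.55  0.05  1.58 -0.    1.51  2.06]
tool shift cm [67.67 10.33  0.35] dist rows 16.4 turn units 1.33
if turned first [68.45  0.87  0.35]
```

View pics/w9.png

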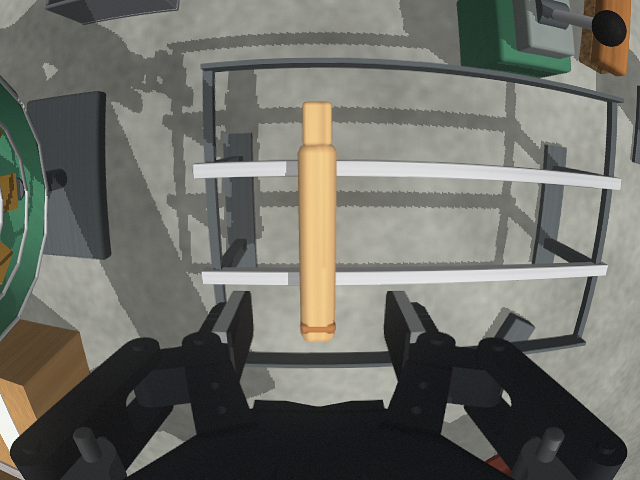

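Handle A lies across both rails. Handle B is next.

```bash
python3 - <<'E'
from h import *
f=grab("top")
for o in handles(f,.125): 
    if o[0][1]>.2: print(*o)
E
python3 -m crank '[[2,0.3,0,0],[3.9,0.6,0,0],[3.9,0.6,0,0],[3.9,0.6,0,0],[3.9,0.6,0,0],[3.9,0.6,0,0],[3.9,0.6,0,0],[3.9,0.6,0,0],[3.9,0.6,0,0],[3.9,0.6,0,0]]' 0.65 >/dev/null;python3 -m crank '[[3.9,0.6,0,0],[3.9,0.6,0,0],[3.9,0.6,0,0],[3.9,0.6,0,0],[3.9,0.6,0,0],[3.9,0.6,0,0],[3.9,0.6,0,0],[2.6,0.4,0,0],[0,0,0,0.7],[0,0,0,0.63]]' >/dev/null; python3 -m crank '[[0,0,0,0],[0,0,0,0],[0,0,0,0],[0,0,0,0]]' >/dev/null; python3 go.py 0.4313 -0.2935 0.05 -94.7
python3 - <<'E'
from h import *
f=grab("wrist","w10")
E
```

```text
[0.4981 0.3909] -176.6 189 29 1165 [ 74. 269.]
t 29.25 tcp [ 0.4322 -0.2858  0.2541] phi -94.6 tilt 0.02 w 0.651 F [ 0.3 -0.4  0.2] j [-0.73 -0.22  1.83  0.    1.53  0.92]
tool shift cm [7.800e-01 2.000e-02 2.041e+01] dist rows 4.9 turn units 0.01
if turned first [7.800e-01 2.000e-02 2.041e+01]
```

View pics/w10.png

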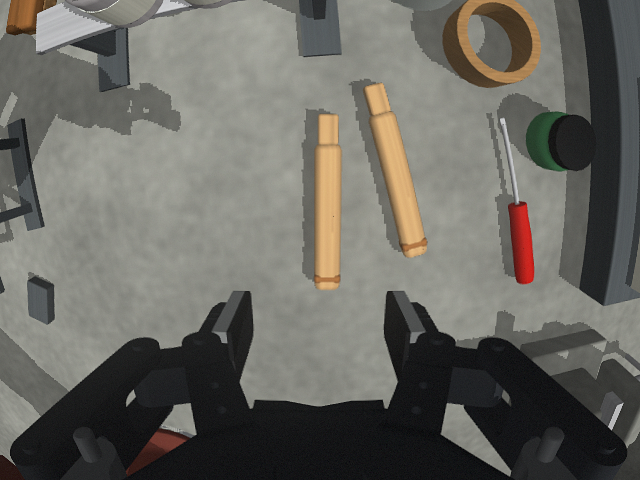

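Handle A measures (.498,.391) at 3.4° on the rack, which is right. Handle B is at column 328, vertical in the view.

```bash
python3 -m crank '[[0.75,0,2.4,0],[0,0,4,0],[0,0,4,0],[0,0,4,0],[0,0,3,0],[0,0,2,0],[0,0,1,0],[0,0,0,0],[0,0,0,0],[0,0,0,0]]' 0.65 >/dev/null; python3 -m crank '[[0,0,0,0],[0,0,0,0],[0,0,0,0]]' >/dev/null;  python3 go.py 0.4313 -0.2935 0.006 -94.7
python3 - <<'E'
from h import *
f=grab("wrist","w11")
E
```

```text
t 30.38 tcp [ 0.4322 -0.2943  0.0517] phi -94.7 tilt 0.14 w 0.651 F [-0.1  0.5 -0.3] j [-0.74 -0.01  1.99  0.    1.15  0.91]
tool shift cm [-0.08  0.1   4.57] dist rows 1.1 turn units -0.0
if turned first [-0.08  0.1   4.57]
```

View pics/w11.png

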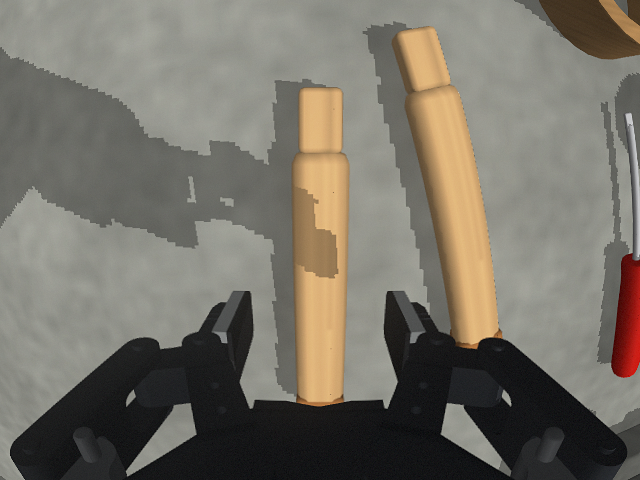

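```bash
python3 -m crank '[[-0.1,0.1,1.5,0],[0,0,1.5,0],[0,0,1,0],[0,0,0.5,0],[0,0,0,0],[0,0,0,0],[0,0,0,0],[0,0,0,0]]' 0.52 >/dev/null;   python3 go.py 0.4313 -0.2935 0.006 -94.7;python3 -m crank '[[0,0,0,0],[0,0,0,0],[0,0,0,0],[0,0,0,0],[0,0,0,0],[0,0,0,0],[0,0,0,0],[0,0,0,0]]' 0;  python3 go.py 0.4313 -0.2935 0.006
```

```text
t 31.10 tcp [ 0.4312 -0.2932  0.0062] phi -94.7 tilt 0.10 w 0.519 F [ 0.  -0.6  0.1] j [-0.74  0.06  2.01 -0.    1.07  0.91]
tool shift cm [ 0.03 -0.01  0.02] dist rows 0.0 turn units -0.0
if turned first [ 0.03 -0.01  0.02]
time: 31.77
tool_pos: [0.4313, -0.2933, 0.0064]
tool_rot: [0.0, -0.677, 0.736, -0.001]
contact_force: [0.6, 0.6, 5.7]
gripper_width: 0.312
t 31.77 tcp [ 0.4313 -0.2933  0.0064] phi -94.7 tilt 0.11 w 0.312 F [0.6 0.6 5.7] j [-0.74  0.06  2.01 -0.    1.07  0.91]
tool shift cm [ 0.02 -0.01  0.04] dist rows 0.0 turn units 0.0
```

```bash
python3 -m crank '[[0,0,-2,0],[0,0,-4,0],[0,0,-4,0],[0,0,-4,0],[0,0,-4,0],[0,0,-4,-0.7],[0,0,-2,-0.63],[0,0,0,0],[0,0,0,0],[0,0,0,0]]' 0 >/dev/null;python3 -m crank '[[0,0,0,0],[0,0,0,0]]' >/dev/null;  python3 go.py 0.5037 0.2883 0.245 -86.7
```

```text
t 32.77 tcp [ 0.4296 -0.2918  0.2424] phi -86.8 tilt 0.27 w 0.313 F [ 0.5 -0.5 -1.5] j [-0.74 -0.21  1.84 -0.    1.51  0.77]
tool shift cm [-57.5  -10.67  -0.1 ] dist rows 14.0 turn units -0.01
if turned first [-57.49 -10.73  -0.1 ]
```

```bash
python3 -m crank '[[-2,-0.4,0,0],[-3.8,-0.7,0,0],[-3.8,-0.7,0,0],[-3.8,-0.7,0,0],[-3.8,-0.7,0,0],[-3.8,-0.7,0,0],[-3.8,-0.7,0,0],[-3.8,-0.7,0,0],[-3.8,-0.7,0,0],[-3.8,-0.7,0,0]]' 0 >/dev/null;python3 -m crank '[[-3.8,-0.7,0,0],[-3.8,-0.7,0,0],[-3.8,-0.7,0,0],[-3.8,-0.7,0,0],[-3.8,-0.7,0,0],[-2.4,-0.7,0,0],[0,0,0,0],[0,0,0,0],[0,0,0,0],[0,0,0,0]]' >/dev/null;  python3 go.py 0.5037 0.2883 0.116 -86.7
```

```text
t 34.43 tcp [0.5064 0.2876 0.2445] phi -86.8 tilt 0.08 w 0.312 F [-0.4 -0.6 -1.7] j [ 0.39 -0.05  1.7  -0.    1.5   1.9 ]
tool shift cm [-0.1   0.25 12.85] dist rows 3.1 turn units -0.02
if turned first [-0.1   0.25 12.85]
```

```bash
python3 -m crank '[[-0.1,0.3,3,0],[0,0,4,0],[0,0,2,0],[0,0,1,0],[0,0,1,0],[0,0,0,0],[0,0,0,0],[0,0,0,0],[0,0,0,0],[0,0,0,0]]' 0 ; python3 go.py 0.5037 0.2883 0.116 -86.7
python3 - <<'E'
from h import *
f=grab("wrist","w12")
E
```

```text
time: 35.27
tool_pos: [0.5045, 0.2899, 0.137]
tool_rot: [-0.001, 0.727, -0.687, 0.001]
contact_force: [0.1, 0.3, -1.3]
gripper_width: 0.309
t 35.27 tcp [0.5045 0.2899 0.137 ] phi -86.7 tilt 0.16 w 0.309 F [ 0.1  0.3 -1.3] j [0.39 0.03 1.8  0.   1.31 1.91]
tool shift cm [0.15 0.1  2.1 ] dist rows 0.5 turn units -0.01
if turned first [0.15 0.1  2.1 ]
```

View pics/w12.png

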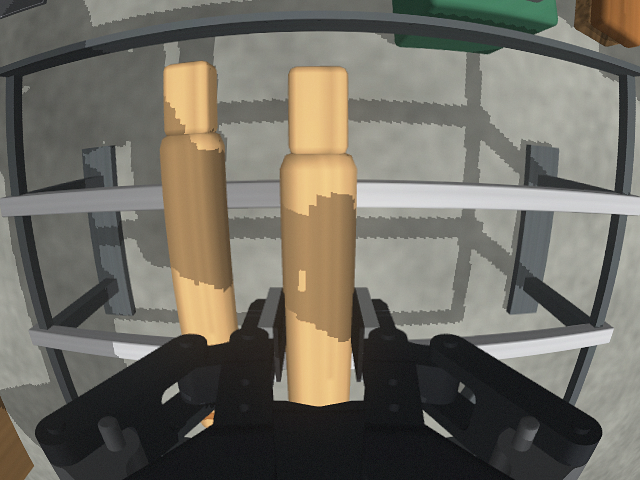

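```bash
python3 -m crank '[[0,0.1,0.8,0],[0,0,0.6,0],[0,0,0.4,0],[0,0,0.3,0],[0,0,0,0],[0,0,0,0],[0,0,0,0],[0,0,0,0]]' 0 ; python3 go.py 0.5037 0.2883 0.116 -86.7;  python3 -m crank '[[0,0,0,0],[0,0,0,0],[0,0,0,0],[0,0,0,0],[0,0,0,0],[0,0,-1,0],[0,0,-3,0],[0,0,-4,0],[0,0,-4,0],[0,0,-2,0]]' 0.6; python3 -m crank '[[0,0,0,0],[0,0,0,0],[0,0,0,0],[0,0,0,0]]' >/dev/null
python3 - <<'E'
from h import *
f=grab("wrist","w13")
f=grab("top")
for o in handles(f): print(*o)
print([o for o in handles(f,.125) if o[0][1]>.15])
E
python3 go.py 0.4612 -0.3686 0.25 -78.4
```

```text
time: 35.98
tool_pos: [0.5024, 0.2895, 0.1163]
tool_rot: [0.001, 0.727, -0.687, -0.0]
contact_force: [-7.2, -1.6, 11.3]
gripper_width: 0.307
t 35.98 tcp [0.5024 0.2895 0.1163] phi -86.7 tilt 0.07 w 0.307 F [-7.2 -1.6 11.3] j [ 0.39  0.05  1.82 -0.    1.28  1.91]
tool shift cm [ 0.12 -0.12  0.03] dist rows 0.0 turn units -0.0
if turned first [ 0.12 -0.12  0.03]
time: 36.82
tool_pos: [0.5043, 0.2901, 0.2612]
tool_rot: [-0.004, 0.727, -0.687, 0.002]
contact_force: [0.2, 1.1, 0.9]
gripper_width: 0.597
[0.7824 0.041 ] 175.4 159 45 946 [252. 151.]
[ 0.742  -0.2316] -94.2 231 24 919 [367. 171.]
[ 0.6075 -0.4927] 177.9 100 100 552 [480. 227.]
[0.5989 0.3981] -169.0 62 29 247 [ 96. 228.]
[0.5169 0.3315] -176.6 206 32 1136 [122. 267.]
[ 0.4612 -0.3686] -168.4 188 26 855 [429. 292.]
[0.4762 0.3899] -176.8 107 32 608 [ 95. 282.]
[(array([0.5784, 0.352 ]), np.float64(-169.0), 57, 26, np.int32(247), array([ 96., 228.])), (array([0.5039, 0.2914]), np.float64(-176.6), 188, 29, np.int32(1136), array([122., 267.])), (array([0.4668, 0.3445]), np.float64(-176.8), 98, 29, np.int32(608), array([ 95., 282.]))]
t 37.25 tcp [0.5017 0.289  0.2521] phi -86.7 tilt 0.21 w 0.601 F [-0.1 -0.4  0.1] j [ 0.39 -0.07  1.7  -0.    1.51  1.91]
tool shift cm [65.42  7.78  0.32] dist rows 15.8 turn units -1.39
if turned first [63.6  17.19  0.32]
```

View pics/w13.png

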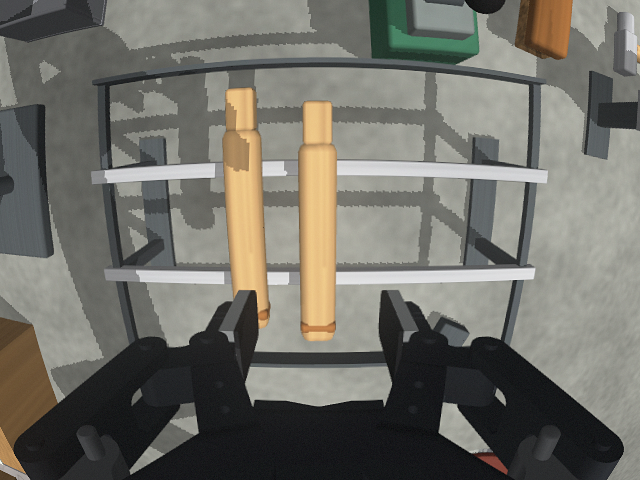

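Handle A has been knocked along the rails towards B. It now sits near column 245 and is slightly skewed. I'll measure it and put it back before going on.

```bash
python3 - <<'E'
from h import *
f=grab("wrist")
hsv=cv2.cvtColor(f["img"],cv2.COLOR_RGB2HSV)
m=((hsv[...,0]>8)&(hsv[...,0]<25)&(hsv[...,1]>80)&(hsv[...,2]>70))
for nm,(u0,u1) in dict(A=(215,285),B=(285,345)).items():
    L=[]
    for v in range(84,335,12):
        x=np.where(m[v,u0:u1])[0]
        if len(x)>10:
            a=px2w(f,u0+x[0],v,.125,True);b=px2w(f,u0+x[-1],v,.125,True); L.append((a+b)/2); print(nm,v,u0+x[0],u0+x[-1],np.round((a+b)[:2]/2,4),round(np.linalg.norm(a-b)*1000))
E
```

```text
A 96 226 255 [0.5998 0.3515] 22
A 108 226 255 [0.5909 0.351 ] 22
A 120 226 256 [0.5821 0.3502] 22
A 132 226 258 [0.5733 0.3491] 24
A 144 223 260 [0.5645 0.3492] 28
A 156 223 261 [0.5556 0.3486] 28
A 168 224 261 [0.5468 0.3479] 28
A 180 224 261 [0.5379 0.3477] 28
A 192 225 262 [0.529  0.3468] 28
A 204 226 263 [0.5199 0.3459] 28
A 216 227 263 [0.5108 0.3454] 28
A 228 227 264 [0.5015 0.3449] 29
A 240 228 264 [0.4921 0.3445] 28
A 252 229 265 [0.4825 0.3437] 28
A 264 230 266 [0.4727 0.3429] 29
A 276 232 266 [0.4627 0.3421] 27
A 288 233 267 [0.4525 0.3414] 28
A 300 257 268 [0.4427 0.3312] 9
A 312 257 269 [0.4318 0.3308] 10
B 108 303 331 [0.5926 0.2958] 20
B 120 303 331 [0.5839 0.2953] 20
B 132 303 331 [0.5752 0.2948] 20
B 144 304 331 [0.5666 0.2939] 19
B 156 298 336 [0.5579 0.2938] 27
B 168 299 336 [0.5492 0.293 ] 27
B 180 299 336 [0.5404 0.2925] 27
B 192 299 336 [0.5316 0.292 ] 27
B 204 299 336 [0.5226 0.2915] 27
B 216 299 335 [0.5136 0.2913] 27
B 228 299 335 [0.5044 0.2908] 27
B 240 299 335 [0.4951 0.2903] 27
B 252 300 335 [0.4857 0.2894] 27
B 264 300 335 [0.476  0.2888] 27
B 276 300 335 [0.4661 0.2883] 27
B 288 301 334 [0.456  0.2877] 26
B 300 301 334 [0.4455 0.2871] 26
B 312 301 334 [0.4348 0.2865] 27
B 324 301 335 [0.4237 0.2855] 28
```

```bash
python3 - <<'E'
from h import *
f=grab("wrist")
hsv=cv2.cvtColor(f["img"],cv2.COLOR_RGB2HSV)
m=((hsv[...,0]>8)&(hsv[...,0]<25)&(hsv[...,1]>80)&(hsv[...,2]>70))
for u in(235,240,245,317):
    v=np.where(m[60:200,u])[0][0]+60; print(u,v,px2w(f,u,v,.125,True),px2w(f,u,v,.118,True))
for u in (310,320): 
    v=np.where(m[200:380,u])[0][-1]+200;print(u,v,px2w(f,u,v,.125,True))
E
python3 go.py 0.5112 0.3453 0.25 -86.1
```

```text
235 89 [0.60520426 0.35592432 0.125     ] [0.60607755 0.35753272 0.118     ]
240 88 [0.6059444  0.35224005 0.125     ] [0.60683691 0.35375274 0.118     ]
245 88 [0.60594888 0.34853515 0.125     ] [0.60684151 0.34995161 0.118     ]
317 101 [0.5979318  0.29616349 0.125     ] [0.59861618 0.29621954 0.118     ]
310 340 [0.40796555 0.29135284 0.125     ]
320 340 [0.40845438 0.28298325 0.125     ]
t 37.35 tcp [0.5021 0.2891 0.2528] phi -86.7 tilt 0.15 w 0.602 F [0.2 0.1 0.1] j [ 0.39 -0.07  1.69 -0.    1.51  1.91]
tool shift cm [-5.55 -1.23  0.27] dist rows 1.4 turn units -0.11
if turned first [-5.54 -1.29  0.27]
```

```bash
python3 -m crank '[[-2.7,-0.6,0,0],[-2.8,-0.6,0,-0.1],[0,0,4,0],[0,0,4,0],[0,0,1,0],[0,0,0,0],[0,0,0,0],[0,0,0,0],[0,0,0,0],[0,0,0,0]]' 0.42 ; python3 go.py 0.5112 0.3453 0.117 -86.1
python3 - <<'E'
from h import *
f=grab("wrist","w14")
E
```

```text
time: 38.18
tool_pos: [0.5128, 0.3455, 0.1672]
tool_rot: [-0.002, 0.73, -0.683, 0.001]
contact_force: [-0.3, 0.2, 0.2]
gripper_width: 0.418
t 38.18 tcp [0.5128 0.3455 0.1672] phi -86.2 tilt 0.26 w 0.418 F [-0.3  0.2  0.2] j [ 0.47  0.08  1.69 -0.    1.36  1.98]
tool shift cm [0.02 0.18 5.02] dist rows 1.2 turn units -0.01
if turned first [0.02 0.18 5.02]
```

View pics/w14.png

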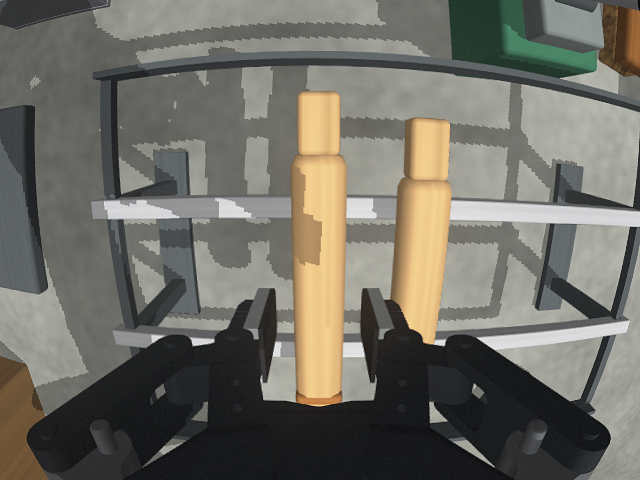

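```bash
python3 -m crank '[[-0.1,0.1,1.5,0],[0,0,1.5,0],[0,0,1,0],[0,0,0.5,0],[0,0,0,0],[0,0,0,0],[0,0,0,0],[0,0,0,0]]' 0.42 ; python3 go.py 0.5112 0.3453 0.117 -86.1
python3 - <<'E'
from h import *
f=grab("wrist","w15")
E
```

```text
time: 38.9
tool_pos: [0.511, 0.3463, 0.1205]
tool_rot: [-0.001, 0.731, -0.683, 0.0]
contact_force: [-0.2, -0.6, 0.3]
gripper_width: 0.417
t 38.90 tcp [0.511  0.3463 0.1205] phi -86.1 tilt 0.11 w 0.417 F [-0.2 -0.6  0.3] j [0.48 0.12 1.73 0.   1.29 1.98]
tool shift cm [ 0.1  -0.01  0.35] dist rows 0.1 turn units -0.01
if turned first [ 0.1  -0.01  0.35]
```

View pics/w15.png

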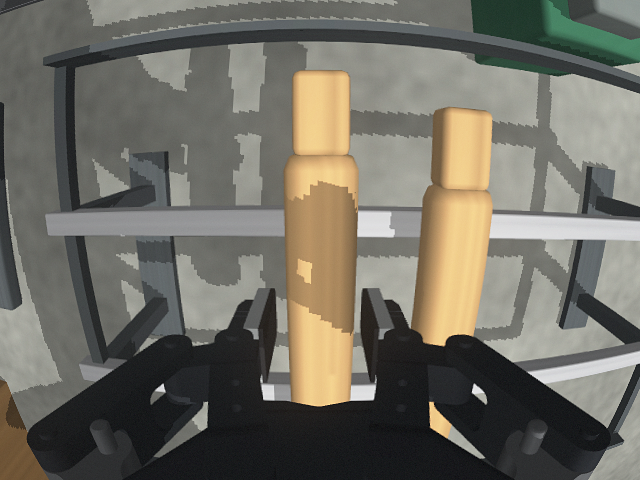

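```bash
python3 -m crank '[[0,0,0.3,0],[0,0,0,0],[0,0,0,0],[0,0,0,0]]' 0.42 >/dev/null; python3 -m crank '[[0,0,0,0],[0,0,0,0],[0,0,0,0],[0,0,0,0],[0,0,0,0],[0,0,0,0],[0,0,0,0]]' 0;  python3 go.py 0.4979 0.3881 0.117 -86.7; python3 -m crank '[[0,0,-1,0],[0,0,-2,0],[0,0,-1,0],[0,0,0,0],[0,0,0,0],[0,0,0,0],[0,0,0,0]]' 0;  python3 go.py 0.4977 0.3886 0.117 -86.7;
```

```text
time: 39.87
tool_pos: [0.5106, 0.346, 0.1166]
tool_rot: [-0.0, 0.731, -0.683, 0.0]
contact_force: [0.7, 0.7, 2.5]
gripper_width: 0.31
t 39.87 tcp [0.5106 0.346  0.1166] phi -86.1 tilt 0.03 w 0.310 F [0.7 0.7 2.5] j [0.48 0.13 1.73 0.   1.28 1.98]
tool shift cm [-4.28  0.98 -0.04] dist rows 1.1 turn units 0.09
if turned first [-4.27  1.02 -0.04]
time: 40.45
tool_pos: [0.5096, 0.3455, 0.1549]
tool_rot: [0.001, 0.731, -0.683, -0.0]
contact_force: [-0.7, -0.2, -1.2]
gripper_width: 0.308
t 40.45 tcp [0.5096 0.3455 0.1549] phi -86.1 tilt 0.13 w 0.308 F [-0.7 -0.2 -1.2] j [0.47 0.09 1.7  0.   1.35 1.98]
tool shift cm [-4.38  0.89  3.79] dist rows 1.4 turn units 0.09
if turned first [-4.37  0.94  3.79]
```

```bash
python3 -m crank '[[-1.5,0.3,0,0.1],[-1.5,0.3,0,0],[-1.4,0.3,0,0],[0,0,1,0],[0,0,1.2,0],[0,0,0,0],[0,0,0,0],[0,0,0,0],[0,0,0,0],[0,0,0,0]]' 0 >/dev/null; python3 go.py 0.4977 0.3886 0.1165 -86.7
```

```text
t 41.28 tcp [0.4992 0.3892 0.1349] phi -86.8 tilt 0.06 w 0.312 F [ 0.3 -0.3 -0.9] j [ 0.54  0.15  1.68 -0.    1.32  2.06]
tool shift cm [0.05 0.16 1.84] dist rows 0.4 turn units -0.01
if turned first [0.05 0.16 1.84]
```

```bash
python3 -m crank '[[0,0.1,0.7,0],[0,0,0.6,0],[0,0,0.4,0],[0,0,0.1,0],[0,0,0,0],[0,0,0,0],[0,0,0,0],[0,0,0,0]]' 0 >/dev/null; python3 go.py 0.4977 0.3886 0.1165 -86.7;  python3 -m crank '[[0,0,0,0],[0,0,0,0],[0,0,0,0],[0,0,0,0],[0,0,0,0],[0,0,-1,0],[0,0,-3,0],[0,0,-4,0],[0,0,-4,0],[0,0,-2,0]]' 0.52 >/dev/null; python3 -m crank '[[0,0,0,0],[0,0,0,0],[0,0,0,0],[0,0,0,0]]' >/dev/null
python3 - <<'E'
from h import *
f=grab("wrist","w16")
f=grab("top")
for o in handles(f): print(*o)
E
python3 go.py 0.4612 -0.3686 0.25 -78.4
```

```text
t 41.95 tcp [0.4977 0.3892 0.1166] phi -86.7 tilt 0.02 w 0.306 F [-3. -2.  5.] j [ 0.55  0.16  1.69 -0.    1.29  2.06]
tool shift cm [0.06 0.   0.01] dist rows 0.0 turn units -0.01
if turned first [0.06 0.   0.01]
[0.7826 0.044 ] 173.1 159 45 1011 [251. 152.]
[ 0.742  -0.2316] -94.2 231 24 919 [367. 171.]
[ 0.6075 -0.4927] 178.9 100 100 551 [480. 227.]
[0.5126 0.4412] -176.8 208 32 1154 [ 73. 268.]
[0.5169 0.3316] -176.5 207 32 1135 [122. 267.]
[ 0.4612 -0.3686] -168.4 188 26 854 [429. 292.]
t 43.22 tcp [0.4969 0.3888 0.2539] phi -86.7 tilt 0.22 w 0.524 F [-0.4 -0.1 -0.5] j [ 0.55  0.06  1.57 -0.    1.52  2.06]
tool shift cm [75.41  7.87  0.56] dist rows 18.2 turn units -1.39
if turned first [73.47 18.73  0.56]
```

View pics/w16.png

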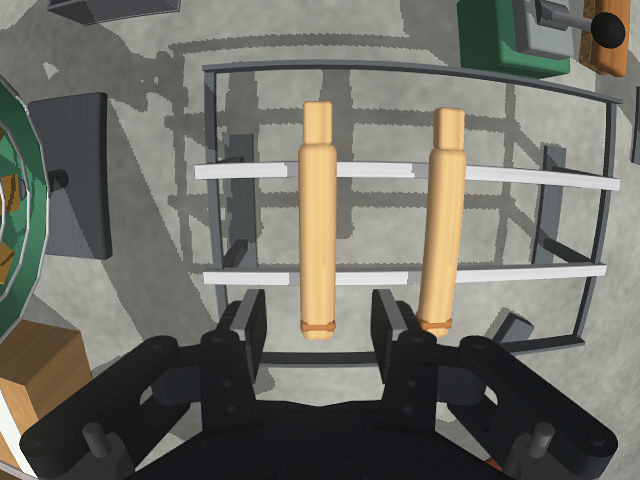

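Both handles are now square on the rack with a wide gap between them. Handle C is next.

```bash
python3 -m crank '[[2,0.3,0,0],[3.9,0.4,0,0],[3.9,0.4,0,0],[3.9,0.4,0,0],[3.9,0.4,0,0],[3.9,0.4,0,0],[3.9,0.4,0,0],[3.9,0.4,0,0],[3.9,0.4,0,0],[3.9,0.4,0,0]]' 0.65 >/dev/null;python3 -m crank '[[3.9,0.4,0,0],[3.9,0.4,0,0],[3.9,0.4,0,0],[3.9,0.4,0,0],[3.9,0.4,0,0],[3.9,0.4,0,0],[3.9,0.4,0,0],[3.9,0.4,0,0],[3.9,0.4,0,0],[3.2,0.4,0,0]]' >/dev/null; python3 -m crank '[[0,0,0,-0.7],[0,0,0,-0.69],[0,0,0,0],[0,0,0,0],[0,0,0,0],[0,0,0,0]]' >/dev/null; python3 go.py 0.4612 -0.3684 0.05 -78.4
python3 - <<'E'
from h import *
f=grab("wrist","w17")
E
```

```text
t 45.38 tcp [ 0.4618 -0.3675  0.256 ] phi -78.4 tilt 0.03 w 0.648 F [1.  0.7 0.4] j [-0.8  -0.04  1.67 -0.    1.52  0.57]
tool shift cm [ 0.08  0.07 20.6 ] dist rows 4.9 turn units -0.0
if turned first [ 0.08  0.07 20.6 ]
```

View pics/w17.png

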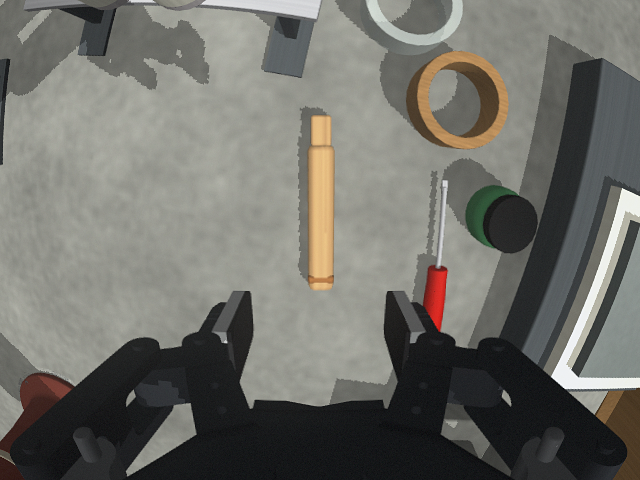

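Handle C is aligned at column 321, and the neighbouring objects are clear of the jaws.

```bash
python3 -m crank '[[0,0,2.6,0],[0,0,4,0],[0,0,4,0],[0,0,4,0],[0,0,3,0],[0,0,2,0],[0,0,1,0],[0,0,0,0],[0,0,0,0],[0,0,0,0]]' 0.65 >/dev/null; python3 -m crank '[[0,0,0,0],[0,0,0,0],[0,0,0,0]]' >/dev/null;  python3 go.py 0.4612 -0.3684 0.006 -78.4
```

```text
t 46.52 tcp [ 0.4624 -0.3687  0.0518] phi -78.4 tilt 0.14 w 0.650 F [ 0.  -1.3 -0.5] j [-0.8   0.15  1.83 -0.    1.16  0.57]
tool shift cm [-0.07  0.12  4.58] dist rows 1.1 turn units -0.0
if turned first [-0.07  0.12  4.58]
```

```bash
python3 -m crank '[[-0.1,0.1,1.5,0],[0,0,1.5,0],[0,0,1,0],[0,0,0.5,0],[0,0,0,0],[0,0,0,0],[0,0,0,0],[0,0,0,0]]' 0.6 >/dev/null;   python3 go.py 0.4612 -0.3684 0.006 -78.4;python3 -m crank '[[0,0,0,0],[0,0,0,0],[0,0,0,0],[0,0,0,0],[0,0,0,0],[0,0,0,0],[0,0,0,0],[0,0,0,0]]' 0;  python3 -m crank '[[0,0,-2,0],[0,0,-4,0],[0,0,-4,0],[0,0,-4,0],[0,0,-4,0],[0,0,-4,0.7],[0,0,-2,0.69],[0,0,0,0],[0,0,0,0],[0,0,0,0]]' 0 >/dev/null;python3 -m crank '[[0,0,0,0],[0,0,0,0]]' >/dev/null;  python3 go.py 0.5093 0.1885 0.245 -86.7
```

```text
t 47.18 tcp [ 0.4611 -0.3679  0.0064] phi -78.4 tilt 0.10 w 0.602 F [ 0.3  0.2 -0. ] j [-0.8   0.21  1.84 -0.    1.08  0.57]
tool shift cm [0.05 0.01 0.04] dist rows 0.0 turn units -0.0
if turned first [0.05 0.01 0.04]
time: 47.85
tool_pos: [0.4612, -0.3679, 0.0063]
tool_rot: [0.0, 0.775, -0.632, 0.001]
contact_force: [-0.0, -0.3, 5.9]
gripper_width: 0.311
t 48.85 tcp [ 0.4596 -0.3663  0.2421] phi -86.7 tilt 0.30 w 0.309 F [-1.   0.1 -0.8] j [-0.8  -0.04  1.69  0.    1.5   0.71]
tool shift cm [-55.11  -8.14  -0.1 ] dist rows 13.4 turn units -0.0
if turned first [-55.1   -8.15  -0.1 ]
```

```bash
python3 -m crank '[[-2,-0.3,0,0],[-3.8,-0.6,0,0],[-3.8,-0.6,0,0],[-3.8,-0.6,0,0],[-3.8,-0.6,0,0],[-3.8,-0.6,0,0],[-3.8,-0.6,0,0],[-3.8,-0.6,0,0],[-3.8,-0.5,0,0],[-3.8,-0.5,0,0]]' 0 >/dev/null;python3 -m crank '[[-3.8,-0.5,0,0],[-3.8,-0.5,0,0],[-3.8,-0.5,0,0],[-3.8,-0.5,0,0],[-3.6,-0.5,0,0],[0,0,0,0],[0,0,0,0],[0,0,0,0],[0,0,0,0]]' >/dev/null;  python3 go.py 0.5093 0.1885 0.1165 -86.7
python3 - <<'E'
from h import *
f=grab("wrist","w18")
E
```

```text
t 50.43 tcp [0.5089 0.1855 0.2444] phi -86.8 tilt 0.09 w 0.312 F [ 0.4 -0.4 -2.4] j [ 0.21 -0.15  1.79 -0.    1.51  1.73]
tool shift cm [-0.31 -0.07 12.79] dist rows 3.1 turn units -0.02
if turned first [-0.31 -0.07 12.79]
```

View pics/w18.png

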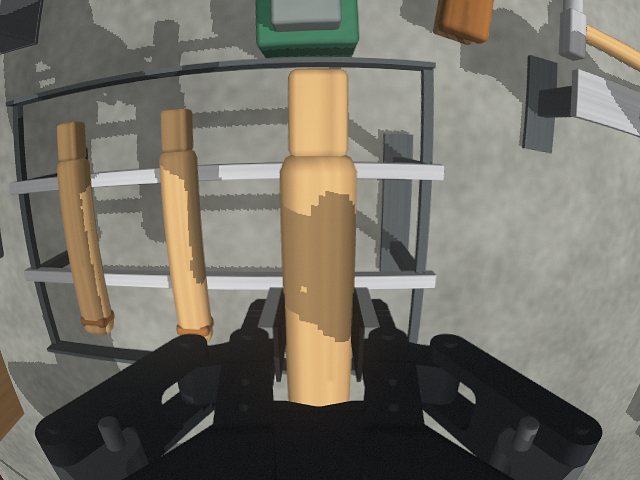

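```bash
python3 -m crank '[[-0.2,0.1,3,0],[0,0,4,0],[0,0,2,0],[0,0,1,0],[0,0,1,0],[0,0,0,0],[0,0,0,0],[0,0,0,0],[0,0,0,0],[0,0,0,0]]' 0 >/dev/null; python3 go.py 0.5093 0.1885 0.1165 -86.7
```

```text
t 51.32 tcp [0.509  0.1886 0.137 ] phi -86.7 tilt 0.16 w 0.312 F [-0.1  0.  -1. ] j [ 0.22 -0.07  1.89 -0.    1.31  1.73]
tool shift cm [ 0.01 -0.02  2.05] dist rows 0.5 turn units -0.01
if turned first [ 0.01 -0.02  2.05]
```

```bash
python3 -m crank '[[0,-0.05,0.8,0],[0,0,0.6,0],[0,0,0.4,0],[0,0,0.2,0],[0,0,0,0],[0,0,0,0],[0,0,0,0],[0,0,0,0]]' 0 >/dev/null; python3 go.py 0.5093 0.1885 0.1165 -86.7;  python3 -m crank '[[0,0,0,0],[0,0,0,0],[0,0,0,0],[0,0,0,0],[0,0,0,0],[0,0,-1,0],[0,0,-3,0],[0,0,-4,0],[0,0,-4,0],[0,0,-2,0]]' 0.6 >/dev/null; python3 -m crank '[[0,0,0,0],[0,0,0,0],[0,0,0,0],[0,0,0,0]]' >/dev/null
python3 - <<'E'
from h import *
f=grab("wrist","w19")
f=grab("top","t2")
for o in handles(f,.125): print(*o)
E
python3 go.py
```

```text
t 51.98 tcp [0.5083 0.1884 0.1163] phi -86.7 tilt 0.07 w 0.313 F [-4.8 -1.4  6.1] j [ 0.22 -0.04  1.91 -0.    1.28  1.73]
tool shift cm [-0.01 -0.1  -0.02] dist rows 0.0 turn units -0.01
if turned first [-0.01 -0.1  -0.02]
[0.7466 0.0322] 170.9 146 43 1191 [250. 154.]
[ 0.7086 -0.2205] -94.1 210 22 944 [367. 171.]
[ 0.5859 -0.4577] -161.5 91 91 560 [479. 227.]
[0.5087 0.1891] -177.4 188 27 910 [171. 268.]
[0.4787 0.3862] -173.9 99 27 517 [ 75. 274.]
t 53.25 tcp [0.5076 0.1882 0.2532] phi -86.7 tilt 0.21 w 0.603 F [-0.7 -0.2 -0.3] j [ 0.22 -0.16  1.78 -0.    1.52  1.73]
```

View pics/w19.png

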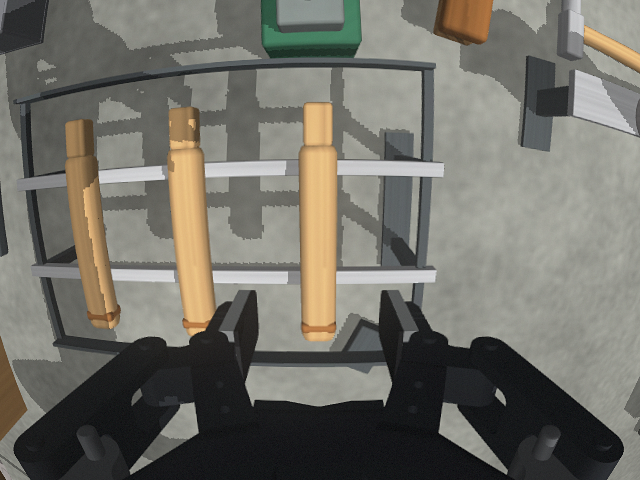

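View pics/t2.png

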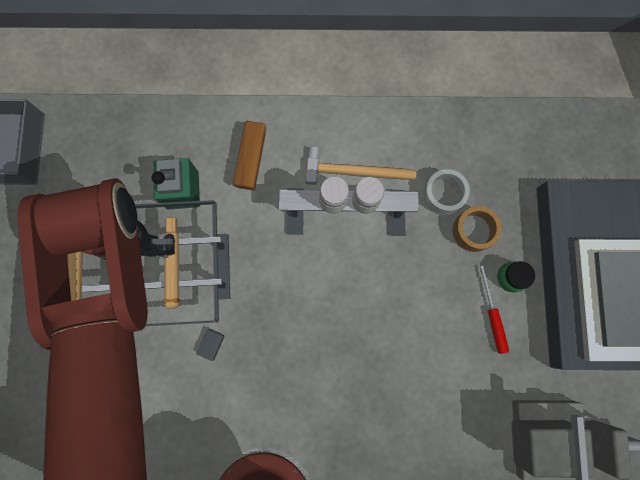

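All the handles are on the rack. I'll pull the arm aside for a clear check and to locate the lever in two views.

```bash
python3 -m crank '[[2,0.2,-0.3,0],[3.8,0.6,0,0],[3.8,0.6,0,0],[3.8,0.6,0,0],[3.8,0.6,0,0],[3.8,0.6,0,0],[3.8,0.6,0,0],[3.8,0.6,0,0],[0,0,0,0],[0,0,0,0]]' 0 >/dev/null; python3 -m crank '[[0,0,0,0],[0,0,0,0]]' 0 >/dev/null
python3 - <<'E'
from h import *
f=grab("top")
for o in handles(f,.125): print(*o)
crop(f,20,240,140,340,3.6,"t3")
crop(f,220,440,140,340,3.6,"t4")
f=grab("scene"); crop(f,320,540,120,285,3.6,"s3")
E
python3 go.py
```

```text
[0.7464 0.0321] 171.0 146 44 1271 [249. 154.]
[ 0.7085 -0.2205] -94.1 210 23 957 [367. 171.]
[ 0.586  -0.4577] -174.4 91 91 570 [479. 227.]
[0.5086 0.1901] -175.5 188 30 1005 [170. 266.]
[0.4994 0.3896] -177.1 190 31 1187 [ 74. 267.]
[0.5121 0.2948] -176.8 171 22 806 [120. 262.]
t 54.35 tcp [ 0.481  -0.0984  0.258 ] phi -86.6 tilt 0.04 w -0.003 F [-0.1 -0.2  0.7] j [-0.35 -0.29  1.88  0.    1.55  1.16]
```

View pics/t3.png

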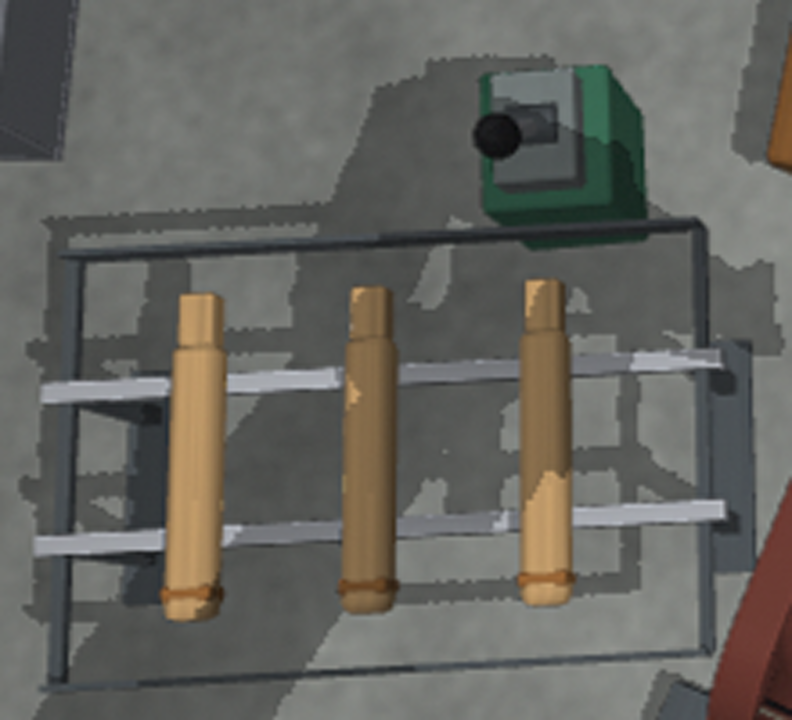

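View pics/t4.png

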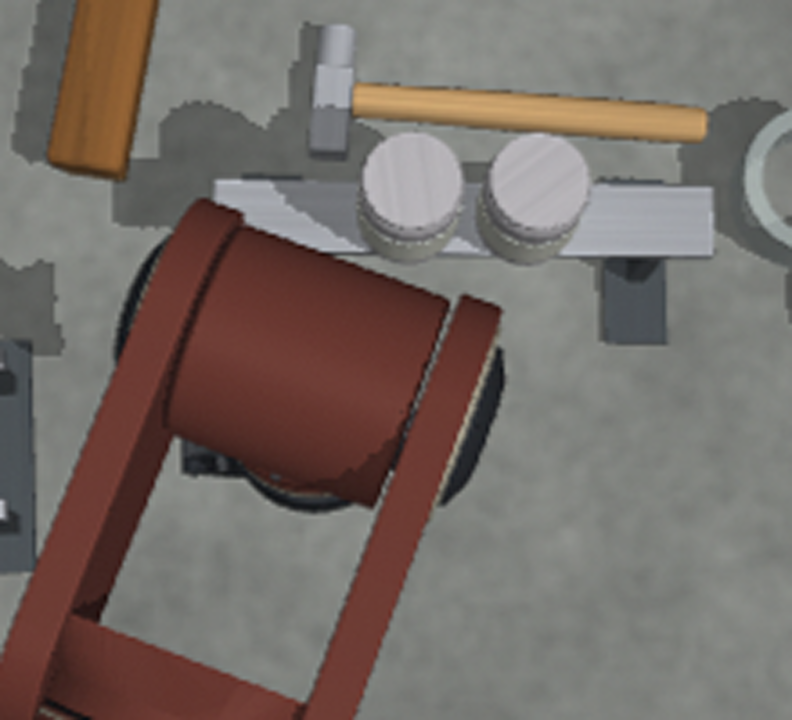

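View pics/s3.png

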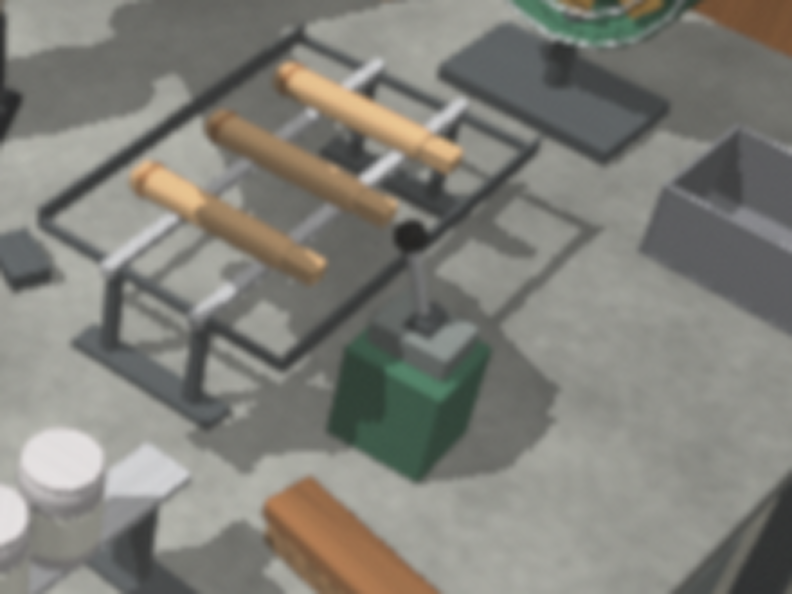

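Handles and tins are in place. The knob is at (497,137) in the top crop and (410,236) in the scene crop.

```bash
python3 - <<'E'
from h import *
f=grab("top");g=grab("scene")
def C(u0,v0,u,v): return u0+(u+.5)/3.6-.5, v0+(v+.5)/3.6-.5
for p in [(411,182),(539,183)]: print("tin",px2w(f,*C(220,140,*p),.195))
def tri(a,b):
    r=[]
    for fr,p in((f,a),(g,b)):
        o=np.array(fr["position"]); d=px2w(fr,*p,0)-o; r.append((o,d/np.linalg.norm(d)))
    A=sum(np.eye(3)-np.outer(d,d) for o,d in r); B=sum((np.eye(3)-np.outer(d,d))@o for o,d in r)
    x=np.linalg.solve(A,B); return x,[np.linalg.norm((np.eye(3)-np.outer(d,d))@(x-o)) for o,d in r]
print("tip",tri(C(20,140,497,137),C(320,120,410,236)))
print("base",tri(C(20,140,535,124),C(320,120,425,318)))
hs=[(.4994,.3896),(.5086,.1901),(.5035,.2905)]
c=np.array([.5037,.2883]);a=np.radians(3.3)
for h in hs:
    d=np.array(h)-c; print("local",d@[np.cos(a),np.sin(a)],d@[-np.sin(a),np.cos(a)])
E
```

```text
tin [ 0.64481087 -0.14742254  0.195     ]
tin [ 0.64462361 -0.21830025  0.195     ]
tip (array([0.66796043, 0.20380796, 0.19501983]), [np.float64(0.0010719880401570923), np.float64(0.0010719880401571225)])
base (array([0.69674525, 0.20372832, 0.12991602]), [np.float64(0.00023250551155246075), np.float64(0.00023250551155265027)])
local 0.0015383661195638174 0.10137955133892722
local -0.0007609125460207528 -0.09831923012359947
local -7.302750401184767e-05 0.0022078648019427604
```

```bash
python3 go.py 0.62 0.2015 0.26 -86.7
```

```text
t 54.45 tcp [ 0.481  -0.0986  0.2583] phi -86.6 tilt 0.01 w 0.002 F [-0.4  0.5  0.1] j [-0.35 -0.29  1.88  0.    1.55  1.16]
tool shift cm [-29.14 -15.64  -0.17] dist rows 7.9 turn units 0.01
if turned first [-29.16 -15.6   -0.17]
```

```bash
python3 -m crank '[[-2,-1.2,-0.2,0],[-3.4,-1.8,0,0],[-3.4,-1.8,0,0],[-3.4,-1.8,0,0],[-3.4,-1.8,0,0],[-3.4,-1.8,0,0],[-3.4,-1.8,0,0],[-3.4,-1.8,0,0],[-3.3,-1.8,0,0],[0,0,0,0]]' 0 >/dev/null; python3 -m crank '[[0,0,0,0],[0,0,0,0],[0,0,0,0]]' 0 >/dev/null; python3 go.py 0.622 0.2015 0.165 -86.7
python3 - <<'E'
from h import *
f=grab("wrist","w20")
E
```

```text
t 55.53 tcp [0.6198 0.1993 0.2604] phi -86.8 tilt 0.02 w -0.002 F [0.9 0.3 0.4] j [ 0.2   0.1   1.52 -0.    1.53  1.71]
tool shift cm [-0.21 -0.24  9.54] dist rows 2.3 turn units -0.01
if turned first [-0.21 -0.24  9.54]
```

View pics/w20.png

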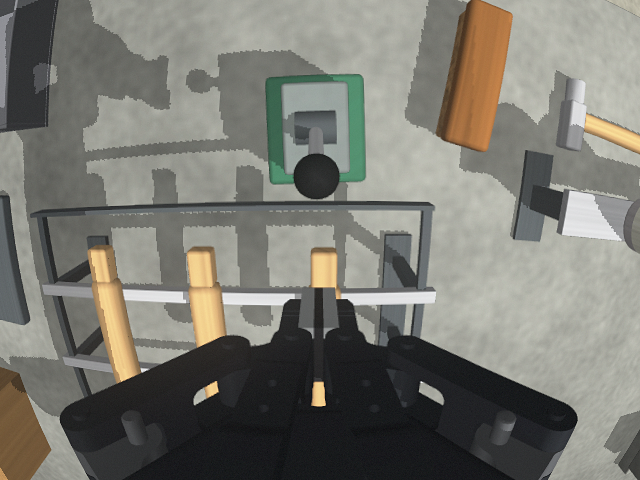

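The knob at (317,176) lines up with the closed fingers. I'll lower and start the push.

```bash
python3 -m crank '[[-0.2,-0.2,2,0],[0,0,3,0],[0,0,3,0],[0,0,1.3,0],[0,0,0,0],[0,0,0,0],[0,0,0,0],[0,0,0,0]]' 0 >/dev/null; python3 go.py 0.65 0.203 0.165
python3 -m crank '[[0,-0.5,0,0],[0,-0.7,0,0],[0,-0.7,0,0],[0,-0.7,0,0],[0,-0.7,0,0],[0,-0.7,0,0],[0,0,0,0],[0,0,0,0]]' 0 >/dev/null; python3 go.py 0.716 0.205 0.165
python3 - <<'E'
from h import *
f=grab("wrist","w21")
E
```

```text
t 56.25 tcp [0.6235 0.202  0.1704] phi -86.8 tilt 0.27 w -0.005 F [0.4 0.8 0.5] j [ 0.2   0.16  1.6  -0.    1.38  1.71]
tool shift cm [ 0.05 -2.65  0.55] dist rows 0.6 turn units 0.0
t 56.92 tcp [0.6624 0.2041 0.1669] phi -86.7 tilt 0.01 w 0.004 F [-0.4 -0.   0.3] j [ 0.19  0.25  1.5  -0.    1.39  1.71]
tool shift cm [ 0.21 -5.36  0.19] dist rows 1.3 turn units 0.0
```

View pics/w21.png

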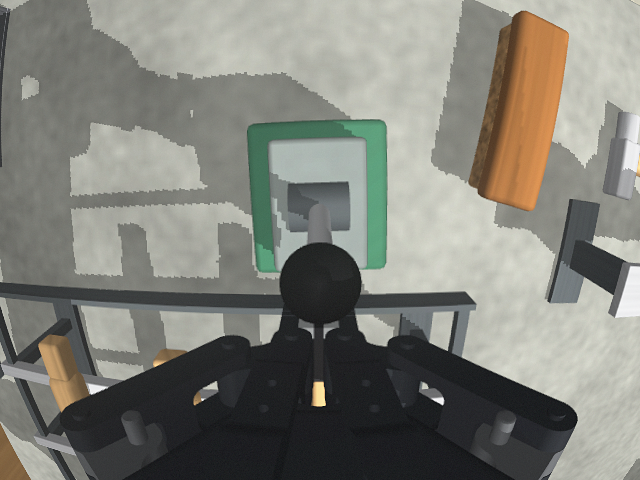

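```bash
python3 -m crank '[[0,-0.5,0,0],[0,-0.5,0,0],[0,-0.5,0,0],[0,-0.5,0,0],[0,-0.5,0,0],[0,0,0,0]]' 0 >/dev/null; python3 go.py
python3 -m crank '[[0,-0.4,0,0],[0,-0.4,0,0],[0,-0.4,0,0],[0,0,0,0]]' 0 >/dev/null; python3 go.py
python3 - <<'E'
from h import *
f=grab("wrist","w22")
E
```

```text
t 57.47 tcp [0.6879 0.2055 0.1673] phi -86.8 tilt 0.05 w 0.003 F [-0.4 -0.4 -0.2] j [ 0.19  0.31  1.43 -0.    1.4   1.7 ]
t 57.80 tcp [0.6993 0.2061 0.167 ] phi -86.8 tilt 0.01 w -0.004 F [-0.1 -0.2 -0. ] j [ 0.18  0.33  1.4  -0.    1.41  1.7 ]
```

View pics/w22.png

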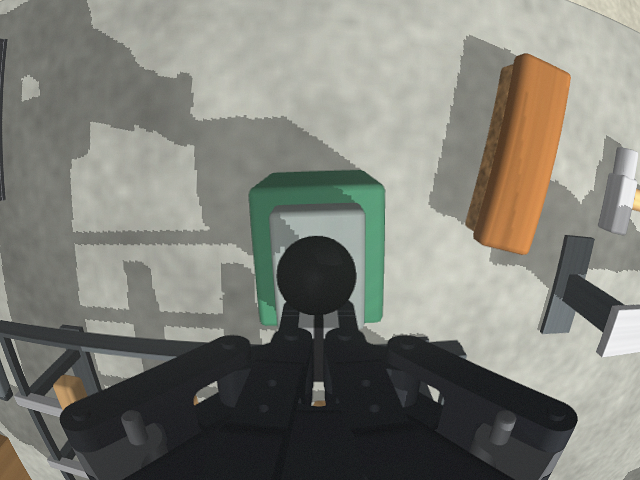

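```bash
python3 -m crank '[[0,-0.4,0,0],[0,-0.4,0,0],[0,-0.4,0,0],[0,0,0,0]]' 0 >/dev/null; python3 go.py
python3 -m crank '[[0,-0.4,0,0],[0,-0.4,0,0],[0,0,0,0]]' 0 >/dev/null; python3 go.py
python3 - <<'E'
from h import *
f=grab("wrist","w23")
f=grab("scene");crop(f,320,540,120,285,3.6,"s4")
E
```

```text
t 58.18 tcp [0.7084 0.2069 0.1669] phi -86.7 tilt 0.49 w -0.002 F [-12.1  -0.7   4. ] j [0.18 0.36 1.37 0.   1.42 1.7 ]
t 58.43 tcp [0.7095 0.207  0.1666] phi -86.7 tilt 1.63 w -0.004 F [-34.2  -4.6  16.2] j [0.18 0.37 1.35 0.   1.44 1.7 ]
```

View pics/w23.png

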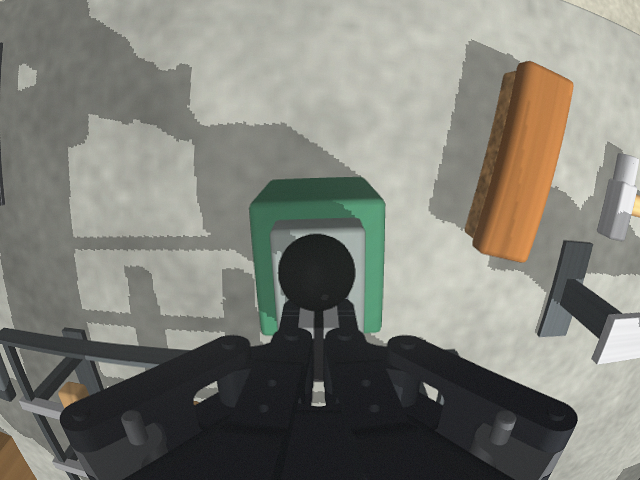

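View pics/s4.png

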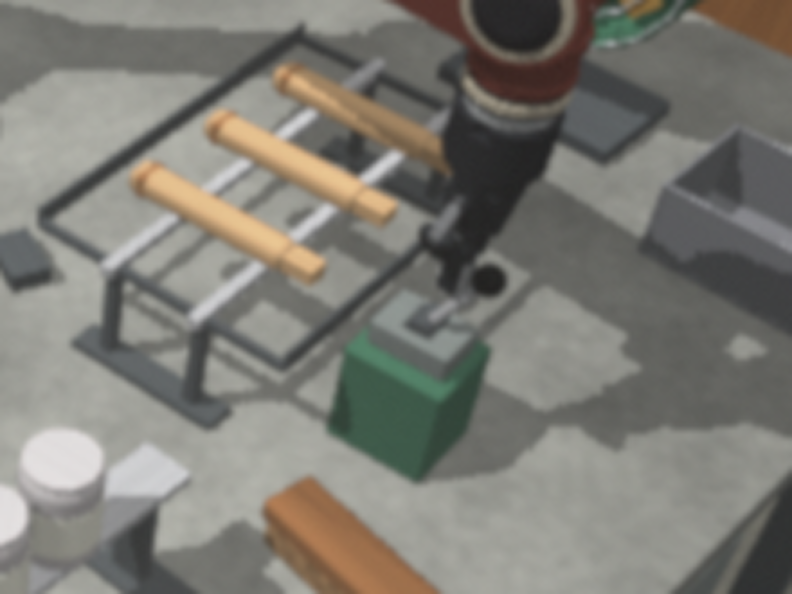

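The lever now leans well over, with the knob at (488,280) in the scene crop. The force rose against the stop to about 34 N, so I'll back off.

```bash
python3 -m crank '[[0,1,0,0],[0,2,0,0],[0,3,0,0],[0,2,0,0],[0,0,-2,0],[0,0,-4,0],[0,0,-4,0],[0,0,-2,0],[0,0,0,0],[0,0,0,0]]' 0 >/dev/null; python3 go.py;python3 -m crank '[[2,1,0,0],[3.6,1.5,0,0],[3.6,1.5,0,0],[3.6,1.5,0,0],[3.6,1.5,0,0],[3.6,1.5,0,0],[3.6,1.5,0,0],[3.6,1.5,0,0],[0,0,0,0],[0,0,0,0]]' 0 >/dev/null; python3 go.py
python3 -m crank '[[2,1,0,0],[3.6,0.5,0,0],[3.6,0.5,0,0],[3.6,0,0,0],[0,0,0,0],[0,0,0,0],[0,0,0,0]]' 0 >/dev/null; python3 go.py
python3 - <<'E'
from h import *
f=grab("top","t5")
for o in handles(f,.125): print(*o)
crop(f,20,240,140,340,3.6,"t6")
f=grab("scene","s5");crop(f,320,540,120,285,3.6,"s6")
E
```

```text
t 59.37 tcp [0.6404 0.203  0.2904] phi -86.7 tilt 0.33 w 0.002 F [ 0.5  0.1 -0.6] j [ 0.2   0.13  1.43 -0.    1.57  1.71]
t 60.20 tcp [ 0.5385 -0.077   0.2853] phi -87.0 tilt 0.16 w 0.003 F [0.7 0.4 0.4] j [-0.28 -0.17  1.73  0.    1.58  1.24]
t 60.78 tcp [ 0.5271 -0.203   0.2861] phi -86.7 tilt 0.13 w 0.000 F [0.2 0.  0.3] j [-0.5  -0.12  1.69  0.    1.57  1.01]
[0.756  0.0303] 173.0 127 47 1053 [251. 148.]
[ 0.7139 -0.1483] -92.4 65 21 267 [332. 168.]
[ 0.5857 -0.4578] -165.9 91 91 575 [479. 227.]
[0.5086 0.1901] -175.6 188 30 1034 [170. 266.]
[0.5003 0.3896] -177.3 188 31 1191 [ 74. 267.]
[0.5111 0.2915] -177.6 173 27 934 [121. 261.]
```

View pics/t5.png

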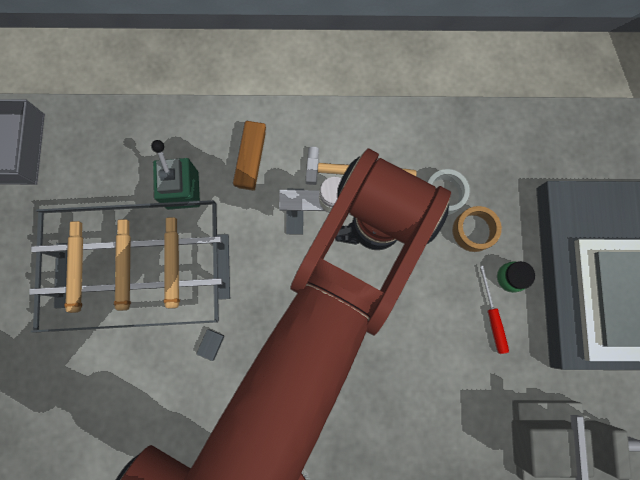

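View pics/t6.png

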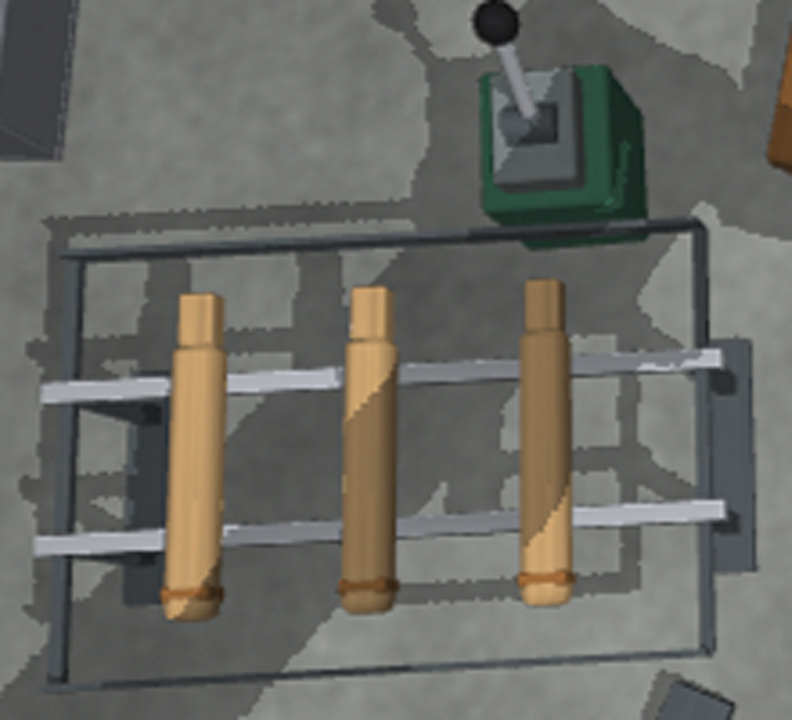

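View pics/s6.png

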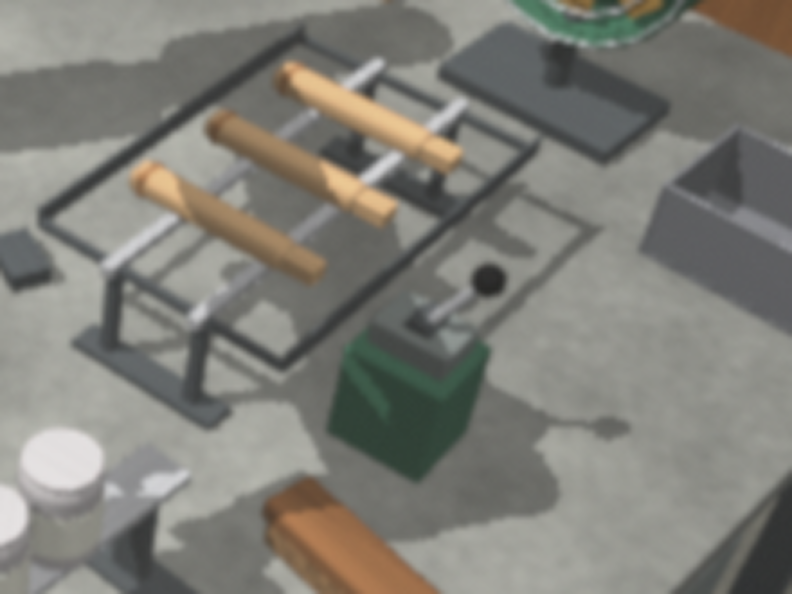

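View pics/s5.png

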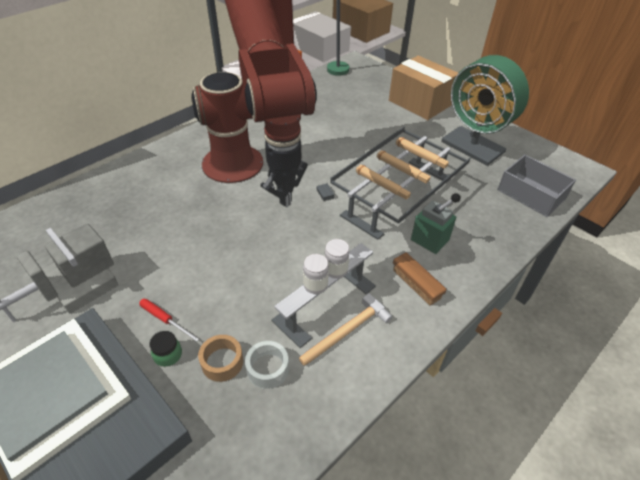

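Everything is in place and the lever leans away from the robot. I'll check how far it swung.

```bash
python3 - <<'E'
from h import *
f=grab("top");g=grab("scene")
def C(u0,v0,u,v): return u0+(u+.5)/3.6-.5, v0+(v+.5)/3.6-.5
def tri(a,b):
    r=[]
    for fr,p in((f,a),(g,b)):
        o=np.array(fr["position"]); d=px2w(fr,*p,0)-o; r.append((o,d/np.linalg.norm(d)))
    A=sum(np.eye(3)-np.outer(d,d) for o,d in r); B=sum((np.eye(3)-np.outer(d,d))@o for o,d in r)
    return np.linalg.solve(A,B)
a=tri(C(20,140,497,137),C(320,120,410,236)); b=tri(C(20,140,497,22),C(320,120,488,280))
print(a,b,"chord",np.linalg.norm(a-b))
print("angle if r=.08: ",2*np.arcsin(np.linalg.norm(a-b)/.16))
for r in (.07,.075): print(r,2*np.arcsin(np.linalg.norm(a-b)/2/r))
E
```

```text
[0.66796043 0.20380796 0.19501983] [0.73596543 0.20864333 0.19229052] chord 0.06823129505346863
angle if r=.08:  0.881118971602659
0.07 1.0181423127484714
0.075 0.9444643690054094
```

```bash
python3 - <<'E'
from plant import manip
print(manip.job_done())
E
```

```text
the job is handed in; nothing more can be done
None
```

The job is handed in at about 61 s of the 210 s allowed. All three handles and both tins found on the bench are in place, and the fan lever is pushed over to on.

- **Handles:** they lie across both rails, centred to within about 2 mm and spaced about 100 mm apart, which leaves roughly 70 mm of air between them. One was knocked about 45 mm along the rack while I carried the next. I re-gripped it and set it back before going on, and it was still in place in the last pictures.
- **Tins:** they stand upright in a row on the ledge with a gap of about 11 mm. The row is centred to within about 1 mm along the ledge and 1–3 mm across it; the cameras disagreed by about 2 mm on the across figure.
- **Lever:** I pushed it last, until it hit its stop at about 38 N on the fingers. The knob moved about 68 mm. That is 1.0 rad if the knob centre is about 70 mm from the pivot, but only about 0.88 rad if it is the full 80 mm. The rise in force at the stop and the near-equal knob height before and after point to fully on.

I moved none of the other bench items, and they look undisturbed in the last pictures. The arm was clear of everything at hand-in.

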